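# Restock the medium-bottle lane first in, first out

### The arm

A 6-joint arm with a two-finger parallel gripper is mounted at the origin on the work surface. World frame = base frame: x ahead of the robot, y to its left, z up, the work surface at z = 0. Lengths are in m, angles in rad, forces in N, time in s.
With the tool pointing down it reaches from about 0.35 to 0.875 m from the base axis. Payload 4.2 kg.
Tool frame: the origin (TCP) lies on the mounting face of the last link; the fingertips stand 173 mm ahead of it and the grasp point (between the pads) lies 155 mm ahead of it; x points along the fingers, y is the direction in which the jaws open and shut, and the axes are right-handed (so a half turn about x gives the same grasp; the last joint's range is limited). The gripper opens to 85 mm and grips with 20 to 120 N. Pads are 22 mm wide; open, the fingers measure 114 mm over their backs; the gripper's body (76 mm by 85 mm) begins 54 mm behind the grasp point. The pads swing forward as they close: fully open they stand 13 mm farther back than shut.
Start: joints at [1.427, 0.385, 0.008, 0, -1.194, -0.259], TCP at [0.245, 0.575, 0.405] pointing down, gripper open.
Joint ranges: [-3.14, 3.14], [-1.21, 2.06], [-1.07, 1.41], [-3.16, 2.05], [-2.99, -0.16], [-3.1, 3.1]. Speed limits (rad/s): [2.79, 2.79, 3.14, 3.14, 3.14, 3.14].

### API

Orientations are given as a unit quaternion [w, x, y, z].
In Python, from rig import env gives the robot as it stands.
- The arm moves only by the tool servo_tool, never from a script. Its argument "series" is one flat list of numbers, 5 for each row, row after row: the closure in counts, from 0 (fully open) to 255 (shut), then the shift along the tool's x, y, z in m, then the turn about the tool's x in degrees. A call has 1 to 10 rows; each row is the pose to reach, as a shift and turn from the pose commanded when the call began, along the tool's axes at that moment; what a row does not reach only later rows make up. A row lasts 1/12 s, in which the tool goes at most 41.7 mm and 7.16 degrees, less where a joint would pass 70% of its speed; a pose out of reach is approached as far as the arm can. A call with a gripper value outside its range is refused whole. The fingers move at their own pace and stop on an object; "grip_force" is the grip in N (left out, the last holds). Time passes only in rows, so rows that repeat a pose let the fingers close. It gives the time, the measured TCP pose, the force and the opening at its end, in the units of the state.
- env.sense(): the state, without advancing time (a new reading comes with each control period).
- env.read_camera(name): name is "side" or "top" or "wrist"; returns the picture (480x640x3 uint8, red, green, blue); there is no depth.
- env.get_calibration(name): a dict with "mtx" (3x3 intrinsics, pixels), "k1" (the pictures are not rectified: a ray, as slopes to the right and down, at radius r is drawn at 1 + k1 r^2 times it, then the intrinsics apply), "xyz" and "rotation" of the camera in the world; the wrist camera has in their place "mount" (4x4, takes a point from camera to tool coordinates, whose origin is the TCP and whose axes are the tool frame's). Camera axes: x right, y down, z forward; pixel columns grow to the right and rows downward; lengths in m; the calibration is good to about 2 mm. A picture is of the moment at which its call begins: read the wrist's pose just before it. get_calibration takes no time and is no camera call.
- env.finish_job(): hands the job in, once; it reports no verdict.
Trained networks look in the newest picture that a camera, given by its name, has taken for a name from the list of things; names that differ only in an ending like _2 or _b are one class to them, and where a whole thing is asked for, a point or a joint stands for the part that bears it (a point fixed in the world has none). Each returns a list of dicts, best first, with "conf" (0 to 1); they miss things now and then, are a little off and sometimes report something else, mostly with a low value. They report only what shows in the picture. A call takes as long as a camera call. They do not tell look-alikes from the thing itself.
- env.spot_in(camera, target): "position" ([x, y, z] in m, in the coordinates of the camera as it stood for that picture, good to about 4 mm: the middle of the surface that is visible of it).
- env.cut_out(camera, target): "mask" (480x640 bool, what is visible of it).
- env.mark_of(camera, target): "position" ([x, y, z] in m, in the coordinates of the camera as it stood for that picture, good to about 4 mm: a listed point, or the origin of a listed thing).
The state is a dict: "t": time; "qpos": joint angles; "dq": joint speeds; "joint_torque": joint torques, N m; "position": TCP position; "orientation": TCP orientation; "force": force on the tool from outside, world axes, zero at the start; "moment": the same for the moment, N m; "opening": finger opening in m.
Only numpy, scipy, OpenCV 4.12 (cv2) and the standard library are available. Lean on these libraries where they do the work, as an engineer would, in place of code of your own. Each camera call takes 0.05 s, during which the arm holds its last target.

### The job

The middle lane of the bench rack has run low on medium bottles: draw the two old bottles forward, keeping their order, until the first stands against the front stop with the second close behind it, and then load the two new bottles from the delivery tray behind them. The four must end up standing in one closed-up row from the front stop, each touching the next. Do not ram the row against the stop, and leave the boxes and jars in the two lanes beside it as they are.

Things in the scene. Friction and masses are not known exactly. Their poses are not given: they have to be found in the camera images.
- rack: fixed bare-metal two-tier rack, 298 long (x -127 to +171), 196 wide (y). Origin: on its underside, midway across; x runs from its front (robot side) to its back, y left, z up. Floor 6 thick. Three lanes along x, 56 wide between 3 mm dividers up to z=36; middle lane on y=0, others on y=+59 and -59. Back stop: inner face at x=+165, top z=40. Uprights 8 thick at x=102 and 167, y=+96 and -96.
- lane_front (a point): on the rack: middle of the middle lane's floor at the inner face of the front stop, a 4 mm thick lip across all lanes, 34 mm high above the floor. Rack frame: x=-121, y=0, z=6 mm. Axes as the rack's.
- shelf_edge (a point): on the rack: underside of the front edge of a narrow wire shelf over the back of the lanes, above the middle lane. Rack frame: x=+98, y=0, z=268 mm; it reaches back to x=171, with goods and back rail to z=303. It blocks a gripper pointing straight down on the rear old bottle; one leaning 15 to 30 degrees, upper end towards the rack's front, passes under it.
- old_front: medium bottle, white plastic, all four alike: round body 47 mm in diameter, straight up to 54 mm, neck from 68 mm, round grey cap 28 mm in diameter from 76 to 105 mm (top); about 0.13 kg, loose, slides easily (under 1 N). Origin: centre of underside, z up its axis. Old; stands in the middle lane, nearer the front (start: -5 to +24 mm in the rack's x).
- old_rear: medium bottle, white plastic, all four alike: round body 47 mm in diameter, straight up to 54 mm, neck from 68 mm, round grey cap 28 mm in diameter from 76 to 105 mm (top); about 0.13 kg, loose, slides easily (under 1 N). Origin: centre of underside, z up its axis. Old; stands behind old_front in the middle lane, partly under the wire shelf (start: 80 to 95 mm in the rack's x).
- tray: fixed shallow grey delivery tray, 200 (x) by 190 (y), walls 4 mm thick and 28 mm high, floor 4 mm thick. Origin: centre of its underside.
- new_a: medium bottle, white plastic, all four alike: round body 47 mm in diameter, straight up to 54 mm, neck from 68 mm, round grey cap 28 mm in diameter from 76 to 105 mm (top); about 0.13 kg, loose, slides easily (under 1 N). Origin: centre of underside, z up its axis. New; stands in the tray's right half (-y); interchangeable with new_b.
- new_b: medium bottle, white plastic, all four alike: round body 47 mm in diameter, straight up to 54 mm, neck from 68 mm, round grey cap 28 mm in diameter from 76 to 105 mm (top); about 0.13 kg, loose, slides easily (under 1 N). Origin: centre of underside, z up its axis. New; stands in the tray's left half (+y); interchangeable with new_a.
- cover_box_a: bystander: low carton of cover glasses, 53 by 47 mm, 36 mm high, loose in the rack's left lane (+y). Origin: centre of its underside.
- cover_box_b: bystander: low carton of cover glasses, 53 by 47 mm, 36 mm high, loose in the rack's left lane (+y). Origin: centre of its underside.
- jar_a: bystander: low amber jar with black lid, 47 mm in diameter, 39 mm high, loose in the rack's right lane (-y). Origin: centre of its underside.
- jar_b: bystander: low amber jar with black lid, 47 mm in diameter, 39 mm high, loose in the rack's right lane (-y). Origin: centre of its underside.
There are look-alikes about, which are no part of the job. Leave any red look-alike of the old_rear alone.

How it is judged:
On the way:
1. both old bottles have been drawn forward in the middle lane, in their order, while no new bottle is in it yet (x of old_front in the frame of rack between -0.11 and -0.075 m and y of old_front in the frame of rack between -0.012 and 0.012 m and z of old_front in the frame of rack between 0.002 and 0.01 m and angle between each of old_front, old_rear's own z axis and vertical below 0.06 rad and x of old_rear in the frame of rack between -0.07 and -0.025 m and y of old_rear in the frame of rack between -0.012 and 0.012 m and z of old_rear in the frame of rack between 0.002 and 0.01 m and horizontal distance between each of new_a, new_b and rack above 0.15 m), for 0.2 s.
At the end, for the whole second after the job is handed in: In the middle lane, standing upright on its floor and at rest: the first old bottle within 5 mm of the front stop, the second old bottle behind it, then the two new bottles in either order, each with a gap of at most 4 mm to the one before it (x of old_front in the frame of rack between -0.103 and -0.0925 m and y of old_front in the frame of rack between -0.012 and 0.012 m and z of old_front in the frame of rack between 0.002 and 0.01 m and angle between each of old_front, old_rear's own z axis and vertical below 0.06 rad and x of old_rear in the frame of rack between -0.062 and -0.041 m and y of old_rear in the frame of rack between -0.012 and 0.012 m and z of old_rear in the frame of rack between 0.002 and 0.01 m and horizontal distance between old_front and old_rear below 0.051 m and ((x of new_a in the frame of rack between -0.02 and 0.012 m and y of new_a in the frame of rack between -0.012 and 0.012 m and z of new_a in the frame of rack between 0.002 and 0.01 m and angle between each of new_a, new_b's own z axis and vertical below 0.06 rad and x of new_b in the frame of rack between 0.026 and 0.064 m and y of new_b in the frame of rack between -0.012 and 0.012 m and z of new_b in the frame of rack between 0.002 and 0.01 m and horizontal distance between old_rear and new_a below 0.051 m and horizontal distance between new_a and new_b below 0.051 m) or (x of new_b in the frame of rack between -0.02 and 0.012 m and y of new_b in the frame of rack between -0.012 and 0.012 m and z of new_b in the frame of rack between 0.002 and 0.01 m and angle between each of new_b, new_a's own z axis and vertical below 0.06 rad and x of new_a in the frame of rack between 0.026 and 0.064 m and y of new_a in the frame of rack between -0.012 and 0.012 m and z of new_a in the frame of rack between 0.002 and 0.01 m and horizontal distance between old_rear and new_b below 0.051 m and horizontal distance between new_b and new_a below 0.051 m)) and linear speed of each of old_front, old_rear, new_a, new_b below 0.01 m/s); the robot touches nothing.
It fails at once if the row is rammed: the first old bottle presses on the rack, or a bottle on the next one, with more than 40 N (contact force between old_front and rack above 40 N or contact force between old_front and old_rear above 40 N or contact force between old_rear and new_a above 40 N or contact force between any of old_rear, new_a and new_b above 40 N).
It fails at once if a bottle is tipped over (angle between any of old_front, old_rear, new_a, new_b's own z axis and vertical above 0.8 rad).
It fails at once if a box or jar in the neighbouring lanes is shifted by more than 15 mm (distance of any of cover_box_a, cover_box_b, jar_a, jar_b from where it was at the start of the episode above 0.015 m).
It also fails if it takes over 67 s, if anything falls off the work surface, if the arm or the gripper's body presses on something with over 40 N, if the wrist force passes 120 N, or if a joint passes its speed limit or range.

## Working session

There is one attempt and no reset: what is moved stays moved. The work goes in short steps, Python scripts to look and compute and a tool call to move; the robot and the scene stay as the last step left them, time stands still between calls to the robot, and variables do not carry over. Pictures are saved under pics/ and viewed, and the job is handed in when it is done.

Besides the shell and the picture viewer there is one more tool, called after "Request:" as name(argument=value, ...) on one line, values as JSON. servo_tool: Moves the arm, as the interface text tells. Its arguments: {"type":"object","properties":{"series":{"type":"array"},"grip_force":{"type":"number"}},"required":["series"]}

```bash
ls; mkdir -p pics
cat > h.py <<'E'
import numpy as np, cv2
from rig import env
from scipy.spatial.transform import Rotation as R
def rot(q): return R.from_quat([q[1],q[2],q[3],q[0]]).as_matrix()
def tool():
    s=env.sense(); T=np.eye(4); T[:3,:3]=rot(s['orientation']); T[:3,3]=s['position']; return T
def campose(n,T=None):
    c=env.get_calibration(n)
    if 'mount' in c: return (tool() if T is None else T)@np.array(c['mount'])
    M=np.eye(4); r=np.array(c['rotation']); M[:3,:3]=r if r.shape==(3,3) else rot(r); M[:3,3]=c['xyz']; return M
def ray(n,uv,M=None):
    c=env.get_calibration(n); M=campose(n) if M is None else M
    K=np.array(c['mtx']); d=np.linalg.solve(K,[uv[0],uv[1],1.])[:2]
    s=d.copy()
    for _ in range(30): s=d/(1+c['k1']*(s@s))
    v=M[:3,:3]@np.array([s[0],s[1],1.]); return M[:3,3],v
def onz(n,uv,z,M=None):
    o,v=ray(n,uv,M); return o+v*(z-o[2])/v[2]
def proj(n,p,M=None):
    c=env.get_calibration(n); M=campose(n) if M is None else M
    q=np.linalg.inv(M)@np.append(p,1); s=q[:2]/q[2]; s=s*(1+c['k1']*(s@s))
    K=np.array(c['mtx']); return (K@np.append(s,1))[:2]
def snap(n,f):
    im=env.read_camera(n); cv2.imwrite('pics/'+f,im[...,::-1]); return im
E
python3 - <<'E'
from h import *
print(env.sense())
for n in('side','top','wrist'):
    print(n,env.get_calibration(n)); snap(n,n+'0.png')
    for t in ('rack','lane_front','shelf_edge','old_front','tray','cover_box_a','jar_a'):
        M=campose(n)
        print(t,[(round(d['conf'],2),(M@np.append(d['position'],1))[:3].round(4)) for d in env.mark_of(n,t)])
print(env.sense()['t'])
E
```

```text
pics
{'t': 0.0, 'qpos': array([ 1.42654623e+00,  3.85571841e-01,  6.61154832e-03, -5.10340284e-04,
       -1.19401620e+00, -2.58619245e-01]), 'dq': array([ 6.70375387e-04,  1.49041312e-03, -4.80263331e-04, -1.49302472e-03,
       -3.82133865e-04,  1.54689063e-05]), 'joint_torque': array([ 7.31533819e-04, -3.92292488e+01,  1.88399380e+01,  4.18634981e+00,
       -4.66360667e-03,  2.24987964e-06]), 'position': array([0.2449107 , 0.57478851, 0.40360467]), 'orientation': array([ 0.14076053, -0.69267234,  0.1423188 ,  0.69291909]), 'force': array([ 0.57713779,  0.92917868, -0.33191142]), 'moment': array([0.0184537 , 0.01809879, 0.02681011]), 'opening': 0.08547183214061396}
side {'mtx': array([[458.79665628,   0.        , 320.48842611],
       [  0.        , 458.79665628, 245.92516713],
       [  0.        ,   0.        ,   1.        ]]), 'k1': -0.03476926702995183, 'xyz': array([ 0.26596984, -0.53284043,  0.76743259]), 'rotation': array([-0.38491558,  0.87992722, -0.25384343,  0.11459314])}
rack [(0.77, array([ 0.5563, -0.2032,  0.0036])), (0.44, array([ 0.5966, -0.2558,  0.0063]))]
lane_
[... 1274 characters left out ...]
219 , 0.0026]))]
jar_a [(0.54, array([ 0.5964, -0.2576,  0.0086]))]
wrist {'mtx': array([[374.02969324,   0.        , 319.14153461],
       [  0.        , 374.02969324, 237.77776483],
       [  0.        ,   0.        ,   1.        ]]), 'k1': -0.05271666244694778, 'mount': array([[ 5.89458918e-05, -2.78277195e-01,  9.60500806e-01,
         3.03252333e-02],
       [ 9.99999840e-01,  5.57287491e-04,  1.00087909e-04,
         5.28025499e-04],
       [-5.63127267e-04,  9.60500647e-01,  2.78277183e-01,
        -7.14004806e-02],
       [ 0.00000000e+00,  0.00000000e+00,  0.00000000e+00,
         1.00000000e+00]])}
rack []
lane_front []
shelf_edge []
old_front []
tray []
cover_box_a []
jar_a []
1.2
```

View pics/side0.png

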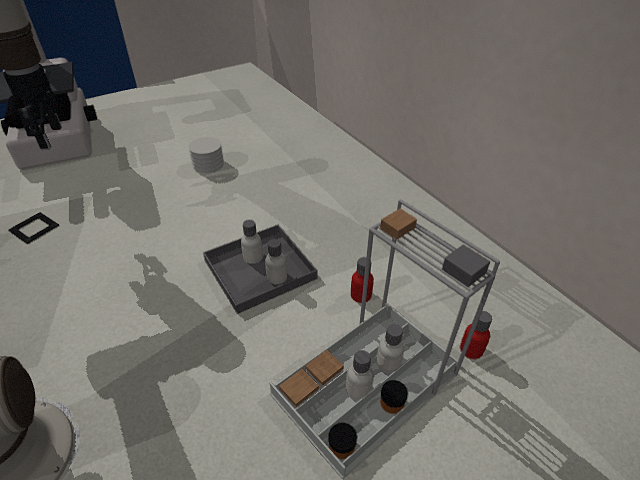

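View pics/top0.png

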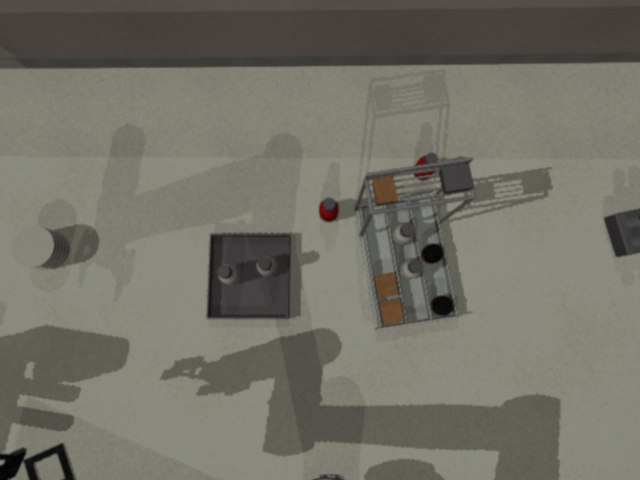

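View pics/wrist0.png

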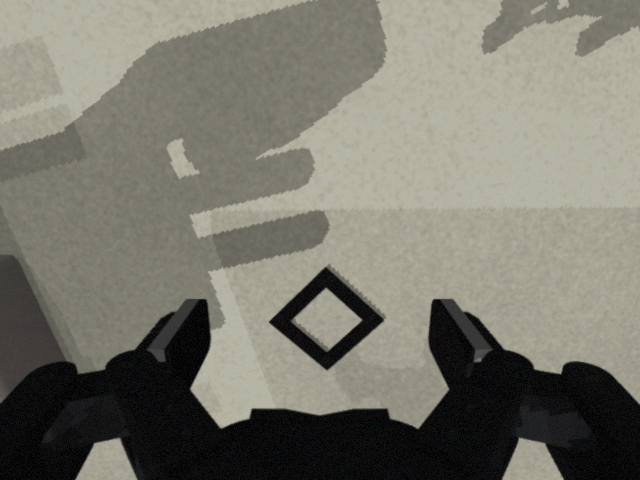

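The side view shows the middle-lane bottles, with front cap at about (361,358) and rear cap at (394,332). The tray bottles are at (251,228) and (275,247). The red look-alikes at (363,265) and (484,320) are outside the rack and must be left alone. Next I'll measure more precisely.

Run:
```python
from h import *
a=cv2.imread('pics/side0.png'); b=cv2.imread('pics/top0.png')
cv2.imwrite('pics/c1.png',cv2.resize(a[300:440,270:470],None,fx=4,fy=4,interpolation=cv2.INTER_CUBIC)[:600,:800])
cv2.imwrite('pics/c2.png',cv2.resize(b[150:340,340:500],None,fx=3,fy=3,interpolation=cv2.INTER_CUBIC))
cv2.imwrite('pics/c3.png',cv2.resize(a[210:310,200:330],None,fx=5,fy=5,interpolation=cv2.INTER_CUBIC))
cv2.imwrite('pics/c4.png',cv2.resize(b[225:325,200:300],None,fx=5,fy=5,interpolation=cv2.INTER_CUBIC))
T=tool(); print(T.round(4))
```

```text
[[-0.000e+00 -3.920e-01 -9.199e-01  2.450e-01]
 [-0.000e+00 -9.199e-01  3.920e-01  5.749e-01]
 [-1.000e+00  1.000e-04  0.000e+00  4.047e-01]
 [ 0.000e+00  0.000e+00  0.000e+00  1.000e+00]]
```

View pics/c1.png

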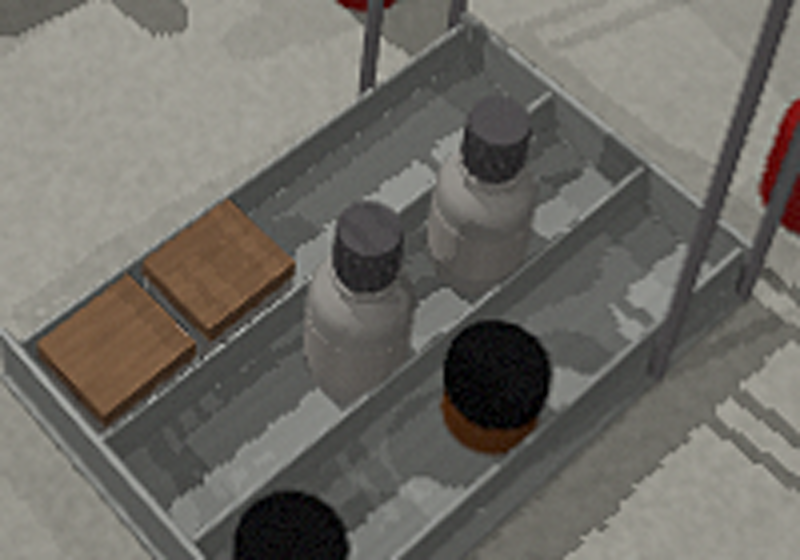

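View pics/c2.png

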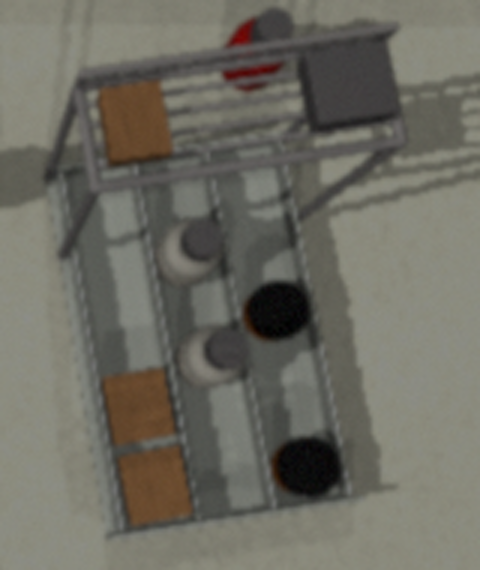

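View pics/c3.png

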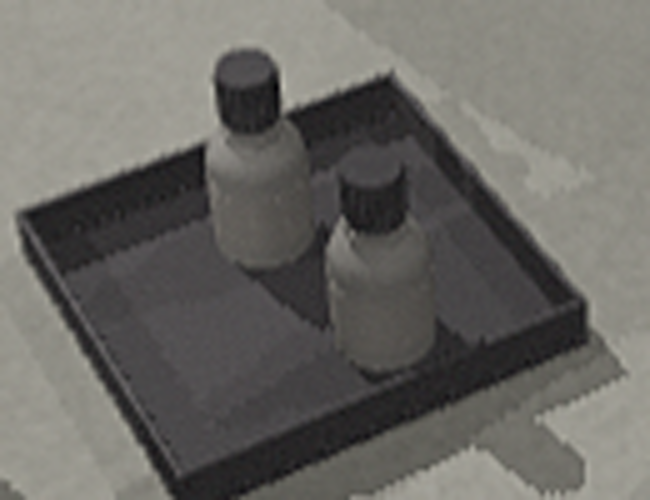

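View pics/c4.png

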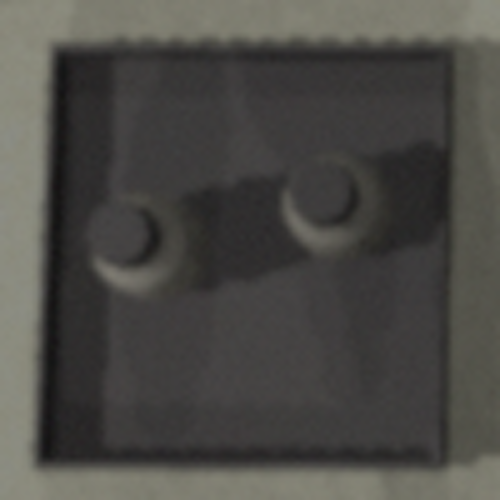

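Run:
```python
from h import *
from scipy.optimize import least_squares
P=[((-121,29.5,36),'side',(297,408.7)),((-121,-29.5,36),'side',(320,435)),((165,29.5,36),'side',(407.5,323.7)),((165,-29.5,36),'side',(430.7,343)),
((-127,98,36),'top',(340+110/3,150+535/3)),((-127,-98,36),'top',(340+350/3,150+493/3)),((-121,-29.5,36),'top',(340+272/3,150+506/3)),((-121,29.5,36),'top',(340+192/3,150+519/3))]
Ms={n:campose(n) for n in('side','top')}
def W(p,x):
    c,s=np.cos(x[2]),np.sin(x[2]); p=np.array(p)/1e3
    return np.array([x[0]+c*p[0]-s*p[1],x[1]+s*p[0]+c*p[1],p[2]])
f=lambda x:np.concatenate([proj(n,W(p,x),Ms[n])-np.array(u) for p,n,u in P])
r=least_squares(f,[.556,-.203,.14],loss='soft_l1');print(r.x,np.degrees(r.x[2]),f(r.x).reshape(-1,2).round(1).tolist())
for p in [(-121,0,6),(98,0,268)]: print(W(p,r.x).round(4))
def R_(w):
    c,s=np.cos(r.x[2]),np.sin(r.x[2]); d=w[:2]-r.x[:2]; return np.round([c*d[0]+s*d[1],-s*d[0]+c*d[1]],4)
for n,u,z in [('side',(362.3,357.5),.111),('top',(415.3,266.3),.111),('side',(394.5,331),.111),('top',(406.7,230),.111),
 ('side',(274.4,243.4),.109),('top',(265,263.4),.109),('side',(249.4,224),.109),('top',(224.6,271.2),.109)]:
    w=onz(n,u,z,Ms[n]); print(n,w.round(4),R_(w))
```

```text
[ 0.56442153 -0.20062363  0.14434654] 8.270447325448679 [[-0.7, 0.3], [-1.2, -0.4], [0.9, -1.5], [0.8, -2.2], [-0.4, 1.0], [4.0, 1.8], [0.1, -0.6], [1.3, -0.9]]
[ 0.4447 -0.218   0.006 ]
[ 0.6614 -0.1865  0.268 ]
side [ 0.5626 -0.203   0.111 ] [-0.0021 -0.0021]
top [ 0.5613 -0.2018  0.111 ] [-0.0033 -0.0007]
side [ 0.643 -0.189  0.111] [0.0795 0.0002]
top [ 0.6412 -0.1862  0.111 ] [0.0781 0.0032]
side [0.5729 0.1277 0.109 ] [0.0556 0.3237]
top [0.5709 0.1244 0.109 ] [0.0531 0.3207]
side [0.5559 0.2141 0.109 ] [0.0512 0.4117]
top [0.5547 0.212  0.109 ] [0.0497 0.4097]
```

```bash
cat >> h.py <<'E'
RX,RY,RT=0.5630,-0.2010,0.1443
def r2w(x,y): 
    c,s=np.cos(RT),np.sin(RT); return np.array([RX+c*x-s*y,RY+s*x+c*y])
def w2r(w):
    c,s=np.cos(RT),np.sin(RT); d=np.array(w)[:2]-[RX,RY]; return np.array([c*d[0]+s*d[1],-s*d[0]+c*d[1]])
def go(x,y,z,phi=None,prt=True):
    """world target of TCP, phi=angle of tool y (deg)"""
    T=tool(); d=T[:3,:3].T@(np.array([x,y,z])-T[:3,3]); cur=np.degrees(np.arctan2(T[1,1],T[0,1]))
    turn=0 if phi is None else -((phi-cur+180)%360-180)
    print('t',round(env.sense()['t'],2),'tool shift',d.round(4),'turn',round(turn,2),'tcp',T[:3,3].round(4),'rack',w2r(T[:2,3]).round(4),'phi',round(cur,2),'F',env.sense()['force'].round(1),'op',round(env.sense()['opening'],4)); return d,turn
E
python3 - <<'E'
from h import *
go(.562,-.2024,.40,98.27)
E
```

```text
t 1.2 tool shift [ 0.0047  0.5908 -0.5964] turn 148.65 tcp [0.245  0.5749 0.4047] rack [-0.2031  0.8136] phi -113.08 F [-0.4 -0.1 -1.3] op 0.0854
```

Request:
servo_tool(series=[0, 0, 0.027, -0.027, 6.8, 0, 0, 0.054, -0.054, 13.5, 0, 0, 0.081, -0.081, 20.3, 0, 0, 0.107, -0.108, 27, 0, 0, 0.134, -0.135, 33.8, 0, 0, 0.161, -0.162, 40.5, 0, 0, 0.188, -0.19, 47.3, 0, 0, 0.215, -0.217, 54, 0, 0, 0.242, -0.244, 60.8, 0, 0, 0.268, -0.271, 67.5], grip_force=30)

```text
t: 2.03
position: [0.3893, 0.2202, 0.4051]
orientation: [0.504, -0.496, 0.503, 0.496]
force: [0.8, 0.1, 0.5]
opening: 0.0856
```

Run:
```python
from h import *
go(.562,-.2024,.40,98.27); print(env.sense()['qpos'].round(3))
```

```text
t 2.03 tool shift [ 0.005  -0.1792 -0.4199] turn 80.85 tcp [0.3893 0.2202 0.4051] rack [-0.1113  0.4418] phi 179.12 F [0.8 0.1 0.5] op 0.0856
[ 0.88   0.077 -0.402  0.    -1.091 -0.896]
```

Request:
servo_tool(series=[0, 0, -0.015, -0.035, 6.8, 0, 0, -0.03, -0.07, 13.5, 0, 0, -0.045, -0.105, 20.2, 0, 0, -0.06, -0.14, 27, 0, 0, -0.075, -0.175, 33.7, 0, 0, -0.09, -0.21, 40.4, 0, 0, -0.105, -0.245, 47.1, 0, 0, -0.12, -0.28, 53.9, 0, 0, -0.135, -0.315, 60.6, 0, 0, -0.149, -0.35, 67.4])

```text
t: 2.87
position: [0.5351, -0.1313, 0.4049]
orientation: [0.695, -0.133, 0.694, 0.133]
force: [-0.1, 0.8, 0.6]
opening: 0.0852
```

Run:
```python
from h import *
go(.562,-.2024,.36,98.27); print(env.sense()['qpos'].round(3))
```

```text
t 2.87 tool shift [ 0.0449 -0.076  -0.0013] turn 13.41 tcp [ 0.5351 -0.1313  0.4049] rack [-0.0175  0.073 ] phi 111.68 F [-0.1  0.8  0.6] op 0.0852
[ 0.054  0.259 -0.175  0.    -1.136 -1.246]
```

Request:
servo_tool(series=[0, 0.015, -0.025, 0, 4.5, 0, 0.03, -0.05, -0.001, 9, 0, 0.045, -0.076, -0.0015, 13.4, 0, 0.045, -0.076, -0.0015, 13.4])

```text
t: 3.2
position: [0.562, -0.2035, 0.3557]
orientation: [0.703, -0.05, 0.707, 0.051]
force: [-0.3, 0.0, -0.4]
opening: 0.0855
```

Run:
```python
from h import *
go(.562,-.2024,.252,98.27); print(env.sense()['qpos'].round(3))
T=tool(); snap('side','s1.png'); snap('wrist','w1.png')
M=campose('wrist',T)
for t in ('old_front','lane_front'):
  print(t,[(round(d['conf'],2),(M@np.append(d['position'],1))[:3].round(4)) for d in env.mark_of('wrist',t)])
```

```text
t 3.2 tool shift [0.1037 0.0009 0.0007] turn -0.03 tcp [ 0.562  -0.2035  0.3557] rack [-0.0013 -0.0023] phi 98.24 F [-0.3  0.  -0.4] op 0.0855
[-0.077  0.378 -0.131 -0.    -1.068 -1.35 ]
old_front [(0.8, array([ 0.5662, -0.2046,  0.0046]))]
lane_front [(0.94, array([ 0.4431, -0.2216,  0.0083]))]
```

View pics/s1.png

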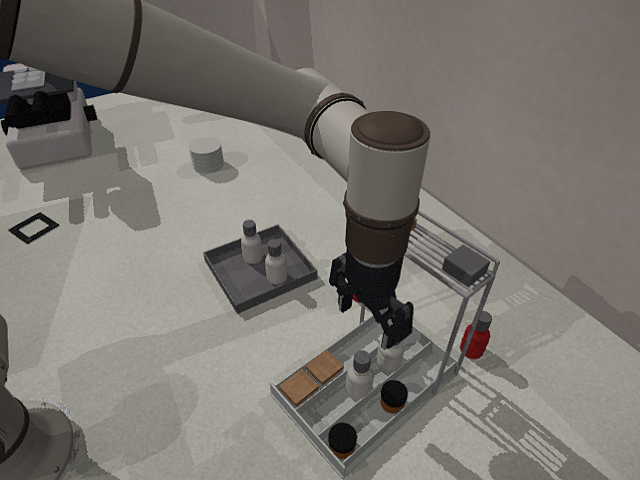

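View pics/w1.png

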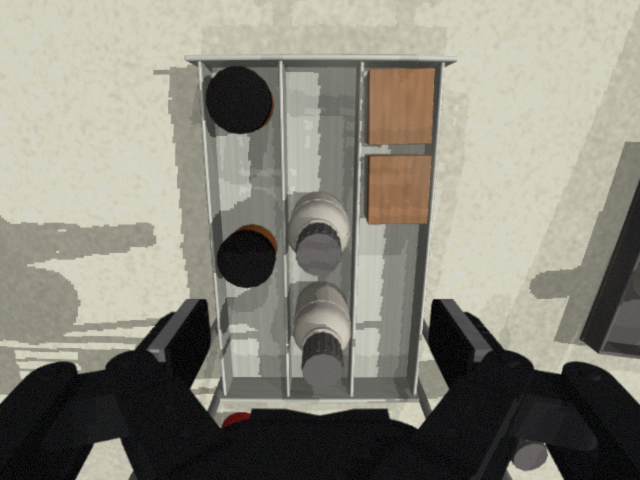

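Run:
```python
from h import *
M=campose('wrist')
for u,z in [((319,255),.111),((322,372),.111),((283,66),.036),((361,66),.036),((288,392),.036),((352,392),.036),((187,57),.04),((456,60),.04)]:
    w=onz('wrist',u,z,M); print(u,w.round(4),w2r(w).round(4))
```

```text
(319, 255) [ 0.5664 -0.2001  0.111 ] [0.0035 0.0004]
(322, 372) [ 0.6499 -0.1853  0.111 ] [0.0882 0.0031]
(283, 66) [ 0.4519 -0.2443  0.036 ] [-0.1162 -0.0269]
(361, 66) [ 0.4432 -0.1881  0.036 ] [-0.1167  0.03  ]
(288, 392) [ 0.7306 -0.2045  0.036 ] [ 0.1654 -0.0276]
(352, 392) [ 0.7215 -0.145   0.036 ] [0.1649 0.0326]
(187, 57) [ 0.4561 -0.3133  0.04  ] [-0.1219 -0.0958]
(456, 60) [ 0.4287 -0.1212  0.04  ] [-0.1215  0.0983]
```

Request:
servo_tool(series=[0, 0.035, 0.001, 0.0025, 0, 0, 0.07, 0.001, 0.0025, 0, 0, 0.095, 0.001, 0.0025, 0, 0, 0.103, 0.001, 0.0025, 0, 0, 0.1035, 0.001, 0.0025, 0])

```text
t: 3.82
position: [0.5638, -0.1979, 0.2552]
orientation: [0.704, -0.054, 0.706, 0.054]
force: [-0.5, 0.4, -0.5]
opening: 0.0852
```

Run:
```python
from h import *
go(.5645,-.2015,.252,98.27)
T=tool(); snap('wrist','w2.png')
```

```text
t 3.82 tool shift [ 0.0032 -0.0036  0.0002] turn 0.46 tcp [ 0.5638 -0.1979  0.2552] rack [0.0012 0.0029] phi 98.73 F [-0.5  0.4 -0.5] op 0.0852
```

View pics/w2.png

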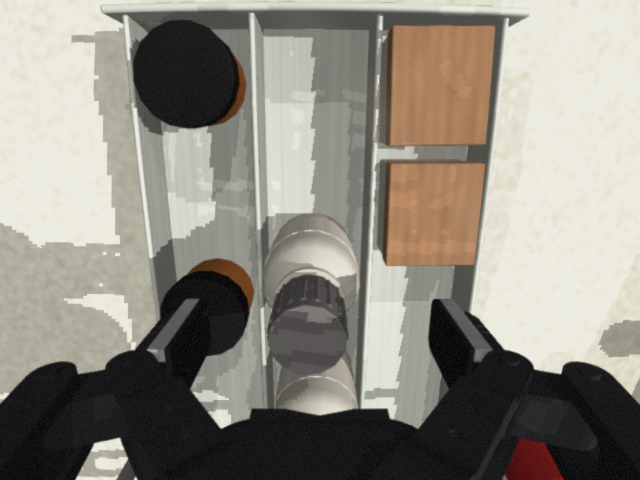

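Run:
```python
from h import *
M=campose('wrist')
for u,z in [((307,337),.111),((103,8),.04),((528,14),.04),((256,22),.036),((380,22),.036)]:
    w=onz('wrist',u,z,M); print(u,w.round(4),w2r(w).round(4))
```

```text
(307, 337) [ 0.5648 -0.2034  0.111 ] [ 0.0014 -0.0026]
(103, 8) [ 0.4558 -0.3159  0.04  ] [-0.1226 -0.0983]
(528, 14) [ 0.4288 -0.1234  0.04  ] [-0.1216  0.0961]
(256, 22) [ 0.4516 -0.2461  0.036 ] [-0.1167 -0.0287]
(380, 22) [ 0.4429 -0.1895  0.036 ] [-0.1172  0.0287]
```

Request:
servo_tool(series=[0, 0.0035, -0.0055, 0.0005, 0.4, 0, 0.0035, -0.0055, 0.0005, 0.4, 255, 0.0035, -0.0055, 0.0005, 0.4, 255, 0.0035, -0.0055, 0.0005, 0.4, 255, 0.0035, -0.0055, 0.0005, 0.4, 255, 0.0035, -0.0055, 0.0005, 0.4, 255, 0.0035, -0.0055, 0.0005, 0.4, 255, 0.0035, -0.0055, 0.0005, 0.4], grip_force=25)

```text
t: 4.53
position: [0.5655, -0.2043, 0.253]
orientation: [0.705, -0.051, 0.705, 0.051]
force: [-0.5, -0.2, 0.9]
opening: 0.0273
```

```bash
sed -i 's/^RX,RY,RT=.*/RX,RY,RT=0.5660,-0.2010,0.1443/' h.py
python3 - <<'E'
from h import *
x,y=r2w(-.0975,0); print(x,y)
go(x,y,.252,98.27)
E
```

```text
0.4695133362067404 -0.21502047467265303
t 4.53 tool shift [ 0.001   0.0032 -0.0965] turn -0.04 tcp [ 0.5655 -0.2043  0.253 ] rack [-0.001  -0.0032] phi 98.23 F [-0.5 -0.2  0.9] op 0.0273
```

Request:
servo_tool(series=[255, 0, 0.001, -0.01, 0, 255, 0, 0.002, -0.028, 0, 255, 0, 0.003, -0.046, 0, 255, 0, 0.003, -0.064, 0, 255, 0, 0.003, -0.078, 0, 255, 0, 0.003, -0.086, 0, 255, 0, 0.003, -0.086, 0, 255, 0, 0.003, -0.086, 0])

```text
t: 5.2
position: [0.4796, -0.2137, 0.253]
orientation: [0.705, -0.051, 0.705, 0.051]
force: [-1.0, -0.2, 1.6]
opening: 0.0269
```

Run:
```python
from h import *
x,y=r2w(-.0975,0)
go(x,y,.252,98.27)
M=campose('wrist'); snap('wrist','w3.png'); snap('side','s3.png')
```

```text
t 5.2 tool shift [ 0.001   0.0002 -0.0101] turn -0.06 tcp [ 0.4796 -0.2137  0.253 ] rack [-0.0874 -0.0002] phi 98.21 F [-1.  -0.2  1.6] op 0.0269
```

View pics/w3.png

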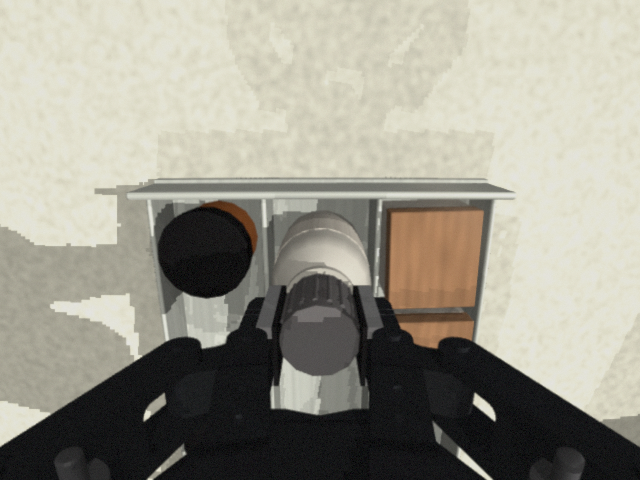

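View pics/s3.png

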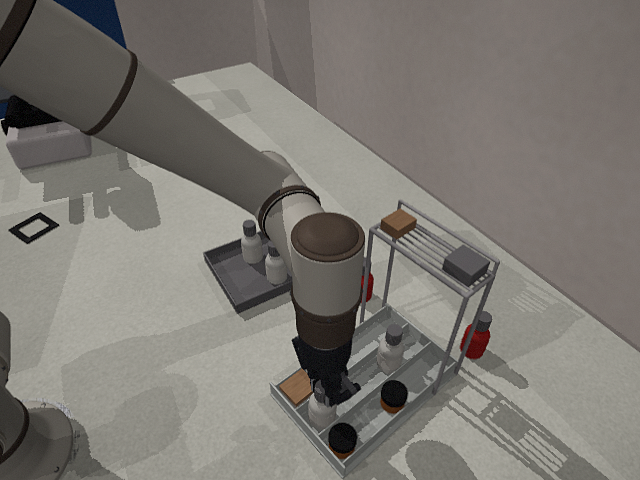

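Request:
servo_tool(series=[255, 0, 0, -0.003, 0, 255, 0, 0, -0.006, 0, 255, 0, 0, -0.007, 0, 255, 0, 0, -0.007, 0])

```text
t: 5.63
position: [0.4733, -0.2147, 0.2529]
orientation: [0.706, -0.051, 0.705, 0.051]
force: [1.6, 0.4, 3.1]
opening: 0.0276
```

Request:
servo_tool(series=[255, 0, 0, -0.001, 0, 255, 0, 0, -0.0015, 0, 255, 0, 0, -0.0015, 0])

```text
t: 5.88
position: [0.4717, -0.2149, 0.2529]
orientation: [0.706, -0.051, 0.705, 0.051]
force: [0.7, -0.3, 2.4]
opening: 0.0277
```

Request:
servo_tool(series=[255, 0, 0, -0.001, 0, 255, 0, 0, -0.0015, 0, 255, 0, 0, -0.0015, 0])

```text
t: 6.13
position: [0.4701, -0.2151, 0.2529]
orientation: [0.706, -0.051, 0.705, 0.051]
force: [0.5, -0.1, 3.9]
opening: 0.0271
```

Request:
servo_tool(series=[255, 0, 0, -0.001, 0, 255, 0, 0, -0.0015, 0, 255, 0, 0, -0.0015, 0])

```text
t: 6.38
position: [0.4686, -0.2153, 0.2529]
orientation: [0.705, -0.051, 0.705, 0.051]
force: [1.4, -0.2, 4.1]
opening: 0.0273
```

Request:
servo_tool(series=[255, 0, 0, -0.001, 0, 255, 0, 0, -0.0015, 0, 255, 0, 0, -0.0015, 0])

```text
t: 6.63
position: [0.467, -0.2156, 0.2529]
orientation: [0.705, -0.051, 0.705, 0.051]
force: [1.7, -0.3, 5.1]
opening: 0.0276
```

Run:
```python
from h import *
go(.5,-.2,.252,98.27)
M=campose('wrist'); snap('wrist','w4.png')
```

```text
t 6.63 tool shift [0.0009 0.0107 0.0348] turn -0.04 tcp [ 0.467  -0.2156  0.2529] rack [-0.1    -0.0002] phi 98.23 F [ 1.7 -0.3  5.1] op 0.0276
```

View pics/w4.png

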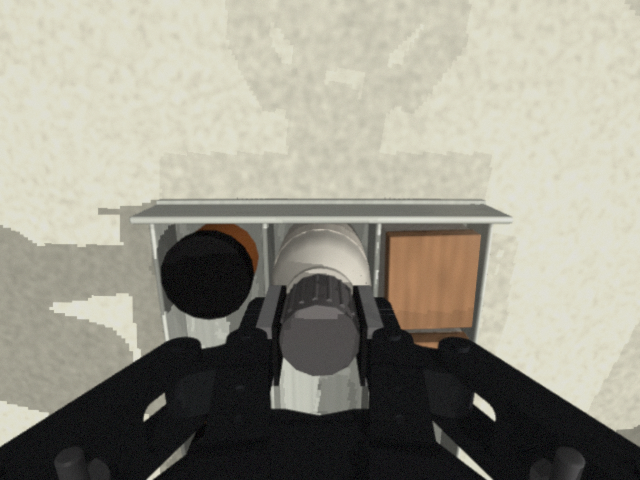

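Run:
```python
from h import *
M=campose('wrist')
for u,z in [((320,224),.06),((320,218),.04),((320,222),.04),((320,205),.04),((320,340),.111)]:
    w=onz('wrist',u,z,M); print(u,w.round(4),w2r(w).round(4))
```

```text
(320, 224) [ 0.4379 -0.2202  0.06  ] [-0.1295 -0.0006]
(320, 218) [ 0.4398 -0.2199  0.04  ] [-0.1276 -0.0006]
(320, 222) [ 0.4419 -0.2196  0.04  ] [-0.1255 -0.0006]
(320, 205) [ 0.4333 -0.2209  0.04  ] [-0.1342 -0.0006]
(320, 340) [ 0.4653 -0.2163  0.111 ] [-0.1018 -0.0007]
```

Request:
servo_tool(series=[255, 0, 0, -0.001, 0, 255, 0, 0, -0.001, 0, 255, 0, 0, -0.001, 0])

```text
t: 6.93
position: [0.4664, -0.2156, 0.2529]
orientation: [0.706, -0.051, 0.705, 0.051]
force: [2.6, 0.6, 5.2]
opening: 0.0271
```

Request:
servo_tool(series=[255, 0, 0, -0.001, 0, 255, 0, 0, -0.001, 0, 255, 0, 0, -0.001, 0])

```text
t: 7.18
position: [0.4657, -0.2157, 0.253]
orientation: [0.706, -0.051, 0.704, 0.051]
force: [4.6, 1.5, 4.3]
opening: 0.0275
```

Request:
servo_tool(series=[255, 0, 0, 0.001, 0, 0, 0, 0, 0.001, 0, 0, 0, 0, 0.001, 0, 0, 0, 0, 0.001, 0, 0, 0, 0, 0.001, 0, 0, 0, 0, 0.001, 0, 0, 0, 0, 0.001, 0])

```text
t: 7.77
position: [0.4656, -0.2157, 0.2523]
orientation: [0.705, -0.05, 0.706, 0.051]
force: [-0.8, -0.6, 0.7]
opening: 0.0855
```

```bash
sed -i 's/^RX,RY,RT=.*/RX,RY,RT=0.5625,-0.2010,0.1443/' h.py
python3 - <<'E'
from h import *
x,y=r2w(.035,0);go(x,y,.29,98.27)
M=campose('wrist'); snap('wrist','w5.png')
E
```

```text
t 7.77 tool shift [-0.0379  0.0008  0.133 ] turn -0.07 tcp [ 0.4656 -0.2157  0.2523] rack [-0.098  -0.0006] phi 98.2 F [-0.8 -0.6  0.7] op 0.0855
```

View pics/w5.png

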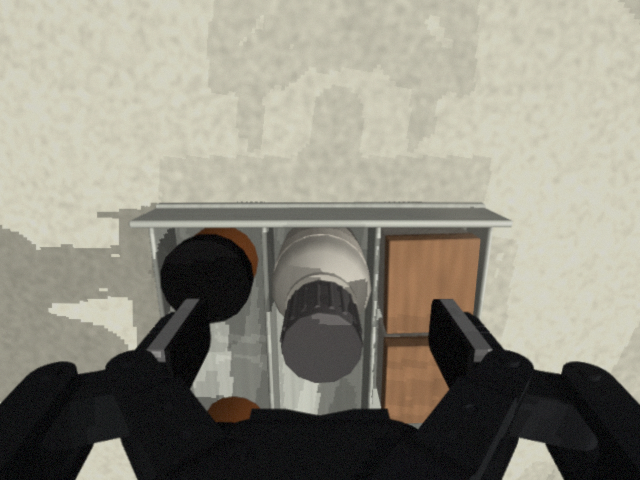

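Request:
servo_tool(series=[0, -0.02, 0, 0.02, 0, 0, -0.04, 0, 0.05, 0, 0, -0.05, 0, 0.085, 0, 0, -0.05, 0.0005, 0.115, 0, 0, -0.05, 0.001, 0.132, 0, 0, -0.05, 0.001, 0.132, 0])

```text
t: 8.32
position: [0.5995, -0.195, 0.3024]
orientation: [0.706, -0.052, 0.705, 0.051]
force: [0.3, 0.1, -0.9]
opening: 0.0853
```

Run:
```python
from h import *
x,y=r2w(.05,0);go(x,y,.252,188.27)
M=campose('wrist'); snap('wrist','w6.png'); snap('side','s6.png')
np.save('M6.npy',M)
```

```text
t 8.32 tool shift [ 0.0504 -0.0006  0.0125] turn -89.95 tcp [ 0.5995 -0.195   0.3024] rack [0.0374 0.0006] phi 98.32 F [ 0.3  0.1 -0.9] op 0.0853
```

View pics/w6.png

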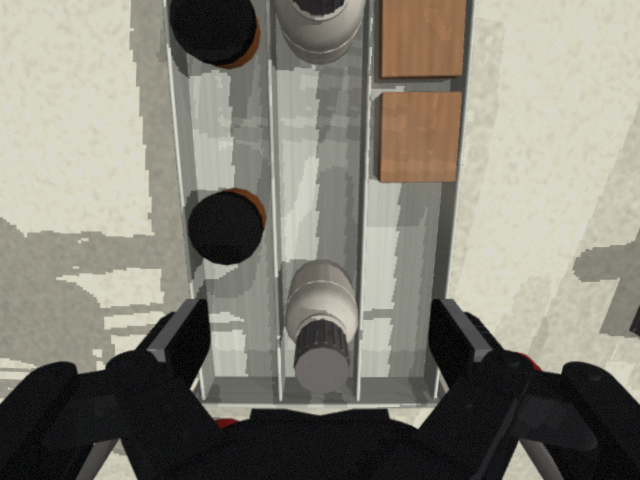

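View pics/s6.png

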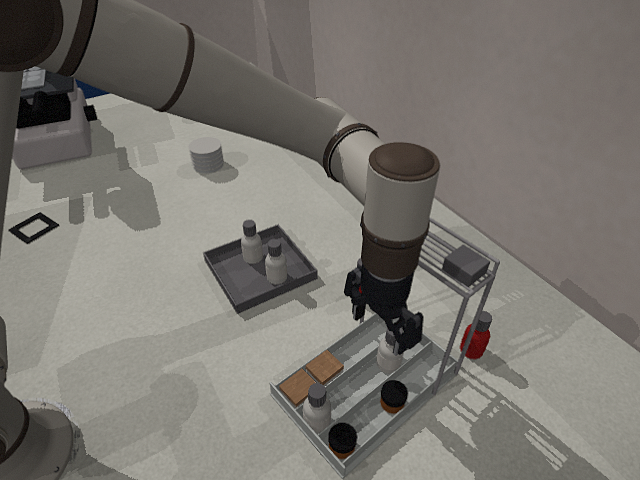

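Run:
```python
from h import *
M=np.load('M6.npy'); T6=M@np.linalg.inv(np.array(env.get_calibration('wrist')['mount']))
w=onz('wrist',(322,371),.111,M); print('rear',w2r(w), w2r(T6[:2,3]))
T5=T6.copy(); T5[:3,3]=[.4656,-.2157,.2523]
M5=T5@np.array(env.get_calibration('wrist')['mount'])
w=onz('wrist',(321.5,348),.111,M5); print('front',w2r(w), w2r(T5[:2,3]))
for u in [(320,378),(320,403)]:
  print(w2r(onz('wrist',u,.04,M)))
```

```text
rear [0.08404152 0.00114468] [0.03742609 0.00058114]
front [-0.09692104 -0.00072239] [-0.09800676 -0.00061303]
[0.14160683 0.0003694 ]
[0.16392873 0.00041747]
```

Request:
servo_tool(series=[0, 0.02, 0, 0.004, 0, 0, 0.04, 0, 0.008, 0, 0, 0.054, 0, 0.012, 0, 0, 0.055, 0, 0.013, 0, 0, 0.055, 0, 0.016, 0, 0, 0.055, 0, 0.019, 0, 0, 0.055, 0, 0.02, 0, 0, 0.055, 0, 0.02, 0])

```text
t: 9.08
position: [0.6168, -0.1929, 0.249]
orientation: [0.706, -0.051, 0.704, 0.051]
force: [0.4, 0.2, 0.6]
opening: 0.0854
```

Run:
```python
from h import *
x,y=r2w(.0575,0);go(x,y,.247,188.27)
T=tool();w=T[:2,3]
M=campose('wrist'); snap('wrist','w7.png')
```

```text
t 9.08 tool shift [ 0.002  -0.0002  0.0026] turn -90.04 tcp [ 0.6168 -0.1929  0.249 ] rack [0.0549 0.0002] phi 98.23 F [0.4 0.2 0.6] op 0.0854
```

View pics/w7.png

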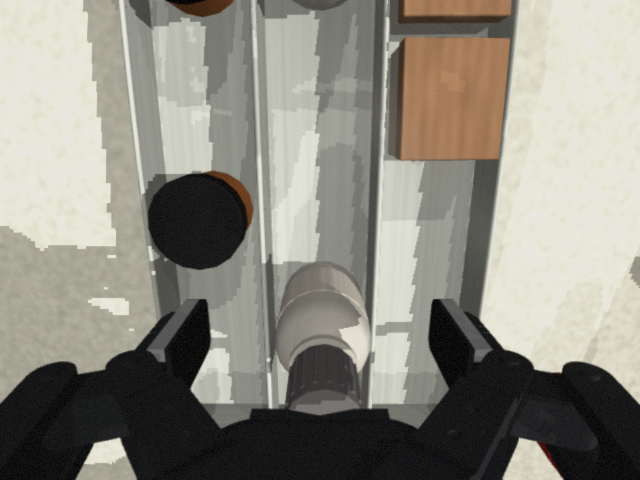

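Run:
```python
from h import *
M=campose('wrist')
for u,z in [((323,347),.082),((322,262),.006),((322,388),.111)]:
  print(w2r(onz('wrist',u,z,M)))
```

```text
[0.07165795 0.00094434]
[0.06156824 0.00103641]
[0.06925468 0.0003217 ]
```

Request:
servo_tool(series=[0, 0.002, 0, 0.002, -6, 0, 0.002, 0, 0.0035, -13, 0, 0.002, 0, 0.0035, -20, 0, 0.002, 0, 0.0035, -27, 0, 0.002, 0, 0.0035, -34, 0, 0.002, 0, 0.0035, -41, 0, 0.002, 0, 0.0035, -47, 0, 0.002, 0, 0.0035, -51, 0, 0.002, 0, 0.0035, -54, 0, 0.002, 0, 0.0035, -55])

```text
t: 9.97
position: [0.6195, -0.1926, 0.2462]
orientation: [0.602, -0.371, 0.602, 0.371]
force: [-1.9, -0.7, -0.4]
opening: 0.0854
```

Run:
```python
from h import *
x,y=r2w(.0585,0);go(x,y,.247,188.27)
snap('wrist','w8.png');snap('side','s8.png')
```

```text
t 9.97 tool shift [-0.0008 -0.0008  0.0004] turn -34.98 tcp [ 0.6195 -0.1926  0.2462] rack [0.0576 0.0002] phi 153.29 F [-1.9 -0.7 -0.4] op 0.0854
```

View pics/w8.png

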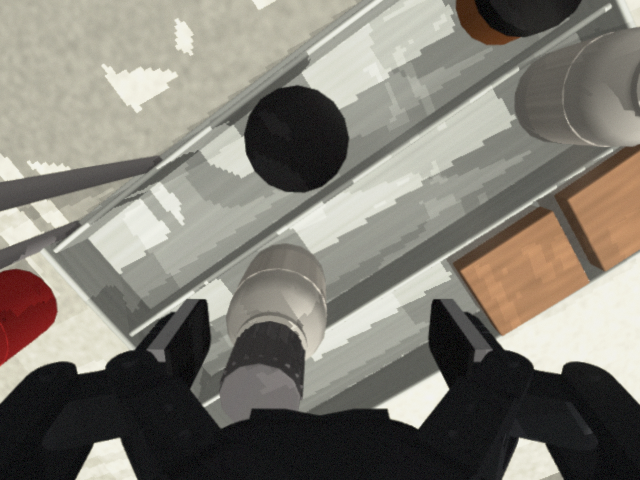

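View pics/s8.png

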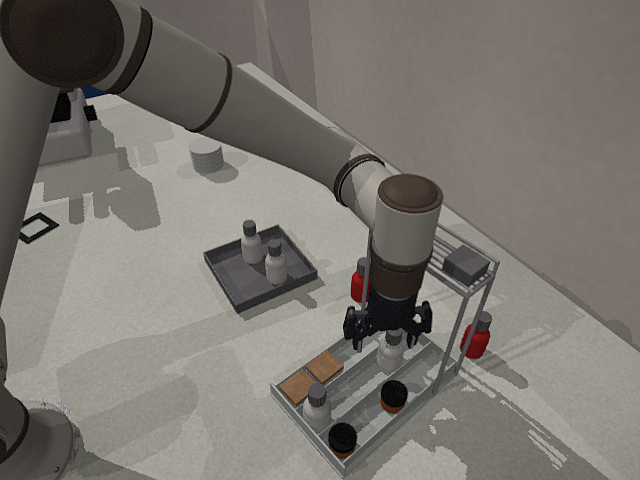

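Request:
servo_tool(series=[0, 0, 0, 0, -6, 0, 0, 0, 0, -13, 0, 0, 0, 0, -20, 0, 0, 0, 0, -27, 0, 0, 0, 0, -33, 0, 0, 0, 0, -35, 0, 0, 0, 0, -35])

```text
t: 10.65
position: [0.6195, -0.1924, 0.2458]
orientation: [0.463, -0.534, 0.463, 0.535]
force: [-2.7, 0.8, 0.0]
opening: 0.0855
```

Run:
```python
from h import *
x,y=r2w(.0585,0);go(x,y,.247,188.27)
snap('wrist','w9.png')
```

```text
t 10.65 tool shift [-0.0012 -0.0009 -0.0003] turn -0.09 tcp [ 0.6195 -0.1924  0.2458] rack [0.0576 0.0003] phi -171.82 F [-2.7  0.8  0. ] op 0.0855
```

View pics/w9.png

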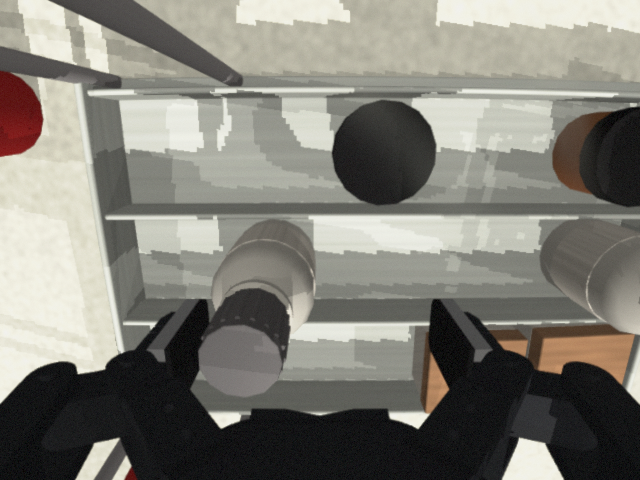

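Request:
servo_tool(series=[8, 0, 0.001, 0, 0, 16, 0, 0.002, 0, 0, 24, 0, 0.002, 0, 0, 32, 0, 0.002, 0, 0, 40, 0, 0.002, 0, 0, 48, 0, 0.002, 0, 0, 56, 0, 0.002, 0, 0, 62, 0, 0.002, 0, 0, 62, 0, 0.002, 0, 0], grip_force=20)

```text
t: 11.45
position: [0.6179, -0.1927, 0.2457]
orientation: [-0.463, 0.535, -0.463, -0.535]
force: [0.1, 0.1, 0.5]
opening: 0.0644
```

Run:
```python
from h import *
x,y=r2w(.0585,0);go(x,y,.247,188.27)
snap('wrist','w10.png')
```

```text
t 11.45 tool shift [-0.0013 -0.0025 -0.0002] turn -0.05 tcp [ 0.6179 -0.1927  0.2457] rack [0.056  0.0002] phi -171.78 F [0.1 0.1 0.5] op 0.0644
```

View pics/w10.png

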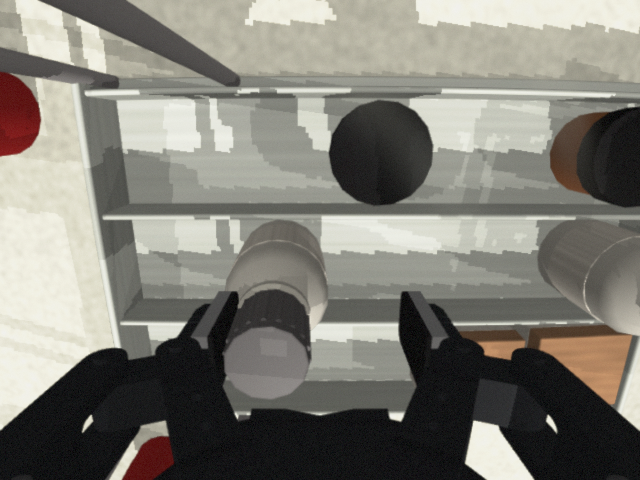

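Request:
servo_tool(series=[72, 0, 0, 0, 0, 82, 0, 0, 0, 0, 92, 0, 0, 0, 0, 102, 0, 0, 0, 0, 112, 0, 0, 0, 0, 122, 0, 0, 0, 0, 132, 0, 0, 0, 0, 142, 0, 0, 0, 0, 155, 0, 0, 0, 0, 170, 0, 0, 0, 0])

```text
t: 12.33
position: [0.6178, -0.1927, 0.2458]
orientation: [-0.463, 0.535, -0.463, -0.535]
force: [0.7, -0.4, 1.3]
opening: 0.0287
```

Request:
servo_tool(series=[190, -0.001, 0, 0, 0, 255, -0.001, 0, 0, 0, 255, -0.001, 0, 0, 0, 255, -0.001, 0, 0, 0], grip_force=25)

```text
t: 12.67
position: [0.6176, -0.1927, 0.2464]
orientation: [0.463, -0.534, 0.463, 0.535]
force: [0.1, -0.1, -1.5]
opening: 0.0273
```

Run:
```python
from h import *
x,y=r2w(-.0505,0);go(x,y,.247,188.27)
snap('wrist','w11.png')
```

```text
t 12.67 tool shift [-0.0005  0.1062 -0.0004] turn -0.05 tcp [ 0.6176 -0.1927  0.2464] rack [0.0557 0.0003] phi -171.78 F [ 0.1 -0.1 -1.5] op 0.0273
```

View pics/w11.png

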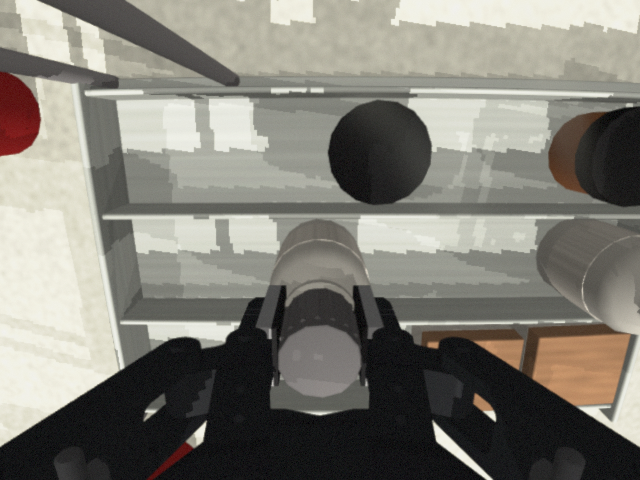

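Request:
servo_tool(series=[255, 0, 0.008, 0, 0, 255, 0, 0.02, 0, 4, 255, 0, 0.035, 0, 11, 255, 0, 0.05, 0, 18, 255, 0, 0.06, 0, 25, 255, 0, 0.07, 0, 32, 255, 0, 0.075, 0, 39, 255, 0, 0.078, 0, 46, 255, 0, 0.08, 0, 53, 255, 0, 0.08, 0, 60])

```text
t: 13.55
position: [0.5375, -0.2043, 0.2468]
orientation: [0.669, -0.229, 0.669, 0.229]
force: [-0.4, -0.7, -0.6]
opening: 0.0274
```

Run:
```python
from h import *
x,y=r2w(-.0445,0);go(x,y,.2465,98.27)
```

```text
t 13.55 tool shift [ 0.0003  0.0092 -0.0169] turn 29.58 tcp [ 0.5375 -0.2043  0.2468] rack [-0.0252  0.0004] phi 127.85 F [-0.4 -0.7 -0.6] op 0.0274
```

Request:
servo_tool(series=[255, 0, 0.001, -0.002, 6, 255, 0, 0.003, -0.006, 13, 255, 0, 0.005, -0.01, 20, 255, 0, 0.008, -0.014, 27, 255, 0, 0.009, -0.016, 29.6, 255, 0, 0.009, -0.0165, 29.6, 255, 0, 0.009, -0.0165, 29.6])

```text
t: 14.13
position: [0.5196, -0.2074, 0.2468]
orientation: [0.705, -0.054, 0.705, 0.054]
force: [0.1, -0.6, -1.8]
opening: 0.0271
```

Run:
```python
from h import *
x,y=r2w(-.0505,0);go(x,y,.2465,98.27)
snap('wrist','w12.png')
```

```text
t 14.13 tool shift [ 0.0003  0.0002 -0.0071] turn 0.42 tcp [ 0.5196 -0.2074  0.2468] rack [-0.0434 -0.0002] phi 98.69 F [ 0.1 -0.6 -1.8] op 0.0271
```

View pics/w12.png

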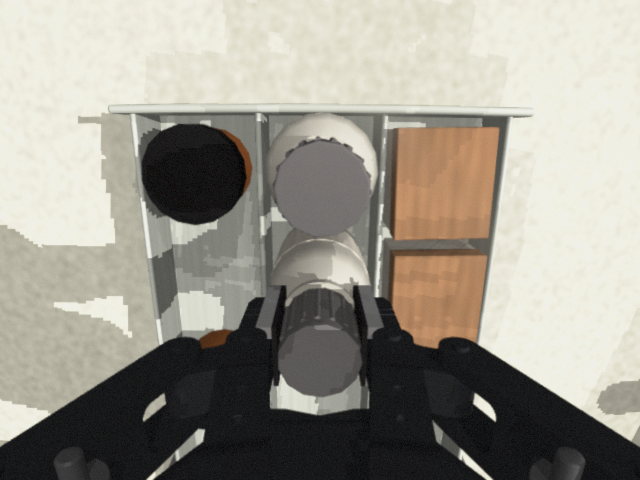

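Request:
servo_tool(series=[255, 0, 0, -0.002, 0, 255, 0, 0, -0.004, 0, 255, 0, 0, -0.005, 0, 255, 0, 0, -0.005, 0])

```text
t: 14.52
position: [0.5149, -0.2081, 0.2467]
orientation: [0.705, -0.053, 0.705, 0.053]
force: [0.4, -0.0, -1.5]
opening: 0.0273
```

Request:
servo_tool(series=[255, 0, 0, -0.0015, 0, 255, 0, 0, -0.0015, 0, 255, 0, 0, -0.0015, 0])

```text
t: 14.77
position: [0.5136, -0.2083, 0.2467]
orientation: [0.705, -0.053, 0.705, 0.053]
force: [0.4, -0.2, -0.6]
opening: 0.0274
```

Request:
servo_tool(series=[255, 0, 0, -0.0015, 0, 255, 0, 0, -0.0015, 0, 255, 0, 0, -0.0015, 0])

```text
t: 15.02
position: [0.5121, -0.2085, 0.2467]
orientation: [0.705, -0.053, 0.705, 0.053]
force: [-0.3, 0.0, -1.0]
opening: 0.0274
```

Request:
servo_tool(series=[255, 0, 0, -0.0015, 0, 255, 0, 0, -0.0015, 0, 255, 0, 0, -0.0015, 0])

```text
t: 15.27
position: [0.5106, -0.2087, 0.2467]
orientation: [0.705, -0.053, 0.705, 0.053]
force: [0.1, -0.7, -0.6]
opening: 0.0273
```

Request:
servo_tool(series=[255, 0, 0, -0.0015, 0, 255, 0, 0, -0.0015, 0, 255, 0, 0, -0.0015, 0])

```text
t: 15.52
position: [0.5097, -0.2089, 0.2471]
orientation: [0.706, -0.053, 0.704, 0.053]
force: [2.3, -0.2, -1.0]
opening: 0.0274
```

Run:
```python
from h import *
x,y=r2w(-.0505,0);go(x,y,.2465,98.27)
snap('wrist','w13.png')
```

```text
t 15.52 tool shift [0.0006 0.0002 0.0028] turn 0.37 tcp [ 0.5097 -0.2089  0.2471] rack [-0.0533 -0.0002] phi 98.64 F [ 2.3 -0.2 -1. ] op 0.0274
```

View pics/w13.png

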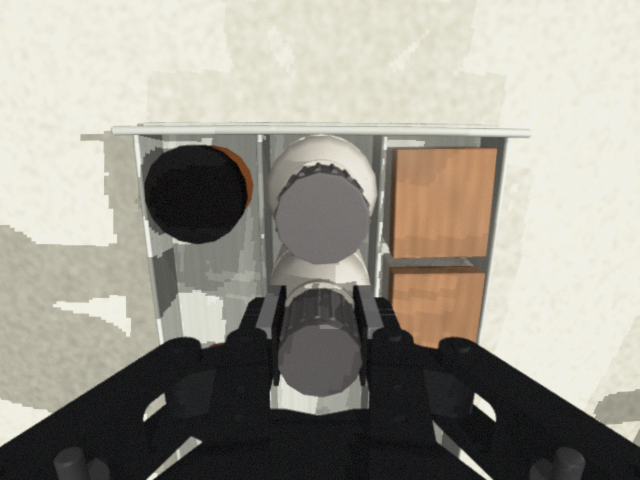

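Request:
servo_tool(series=[255, 0, 0, -0.0015, 0, 255, 0, 0, -0.0015, 0, 255, 0, 0, -0.0015, 0])

```text
t: 15.82
position: [0.5088, -0.2091, 0.2475]
orientation: [0.707, -0.054, 0.704, 0.053]
force: [4.9, 1.0, 0.4]
opening: 0.0274
```

Request:
servo_tool(series=[255, 0, 0, 0.001, 0, 0, 0, 0, 0.001, 0, 0, 0, 0, 0.001, 0, 0, 0, 0, 0.001, 0, 0, 0, 0, 0.001, 0, 0, 0, 0, 0.001, 0])

```text
t: 16.32
position: [0.5081, -0.2091, 0.2463]
orientation: [0.704, -0.053, 0.706, 0.053]
force: [0.6, 0.2, 0.1]
opening: 0.0846
```

Run:
```python
from h import *
x,y=r2w(-.0505,0);go(x,y,.36,98.27)
snap('wrist','w14.png'); snap('side','s14.png')
```

```text
t 16.32 tool shift [-0.1137  0.0002  0.0042] turn 0.33 tcp [ 0.5081 -0.2091  0.2463] rack [-0.055  -0.0002] phi 98.6 F [0.6 0.2 0.1] op 0.0846
```

View pics/w14.png

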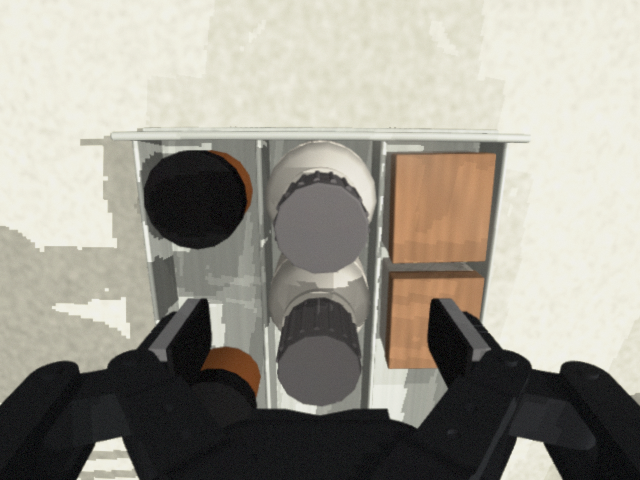

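View pics/s14.png

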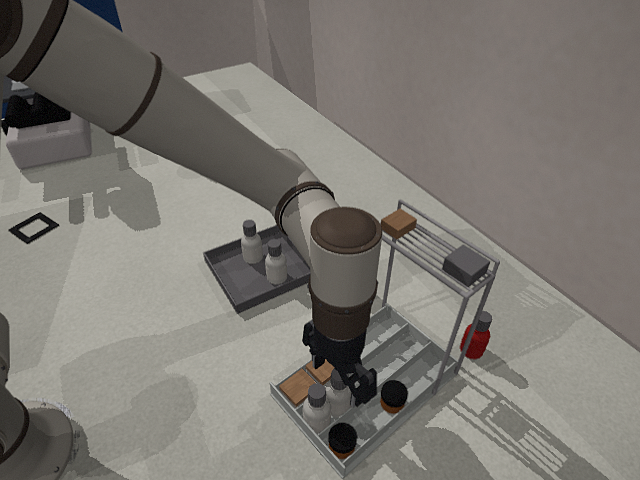

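Run:
```python
from h import *
M=campose('wrist')
for u,z in [((320,227),.111),((319,368),.111)]:
  print(w2r(onz('wrist',u,z,M)))
go(.572,.126,.37,98.27)
```

```text
[-0.09782435 -0.00099437]
[-0.05010069 -0.00097412]
t 16.42 tool shift [-0.1235  0.3218  0.1129] turn 0.35 tcp [ 0.5084 -0.209   0.2466] rack [-0.0547 -0.0002] phi 98.62 F [ 0.6 -0.7 -0.1] op 0.0855
```

Request:
servo_tool(series=[0, -0.035, 0, 0, 0, 0, -0.075, 0, 0, 0, 0, -0.112, 0, 0, 0, 0, -0.112, 0, 0, 0])

```text
t: 16.75
position: [0.5105, -0.2096, 0.3671]
orientation: [0.71, -0.056, 0.7, 0.052]
force: [0.0, -0.1, 0.7]
opening: 0.0856
```

Run:
```python
from h import *
M=campose('wrist');snap('wrist','w15.png')
go(.572,.126,.36,98.27)
for t in ('old_front','lane_front'):
  print(t,[(round(d['conf'],2),w2r((M@np.append(d['position'],1))[:3]).round(4),d['position'][2]) for d in env.mark_of('wrist',t)])
```

```text
t 16.8 tool shift [0.0033 0.322  0.1122] turn 0.38 tcp [ 0.5095 -0.2092  0.3634] rack [-0.0536 -0.0005] phi 98.65 F [-0.  -0.1 -0.8] op 0.0853
old_front [(0.77, array([-0.0964, -0.001 ]), 0.3215)]
lane_front [(0.65, array([-0.1185, -0.0044]), 0.3108)]
```

View pics/w15.png

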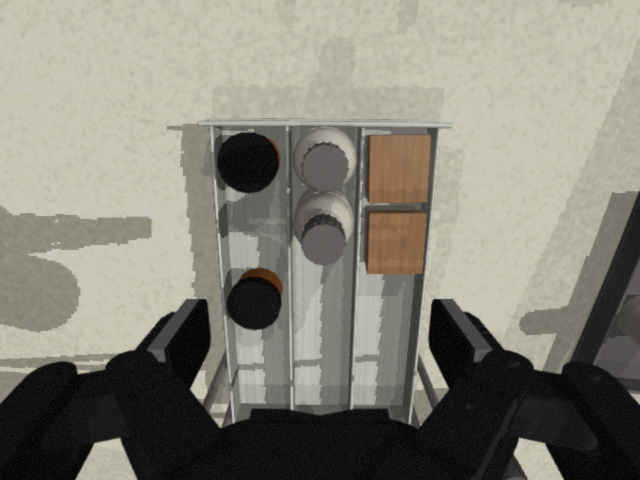

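Request:
servo_tool(series=[0, 0, 0.036, 0.0126, 0, 0, 0, 0.072, 0.025, 0, 0, 0, 0.108, 0.038, 0, 0, 0, 0.144, 0.05, 0.4, 0, 0, 0.18, 0.063, 0.4, 0, 0, 0.216, 0.075, 0.4, 0, 0, 0.252, 0.088, 0.4, 0, 0, 0.288, 0.101, 0.4, 0, 0, 0.32, 0.112, 0.4, 0, 0, 0.322, 0.114, 0.4])

```text
t: 17.73
position: [0.5736, 0.1311, 0.3562]
orientation: [0.704, -0.053, 0.706, 0.052]
force: [-0.1, -0.1, 0.4]
opening: 0.0854
```

Run:
```python
from h import *
M=campose('wrist');snap('wrist','w16.png'); np.save('M16.npy',M)
go(.574,.125,.25,98.27); print(env.sense()['qpos'].round(2))
```

```text
t 17.78 tool shift [ 0.1061 -0.0044  0.0003] turn 0.18 tcp [0.5734 0.1295 0.3561] rack [0.0583 0.3255] phi 98.45 F [-0.2  0.6 -0.3] op 0.0855
[ 0.5   0.36 -0.16 -0.   -1.06 -1.92]
```

View pics/w16.png

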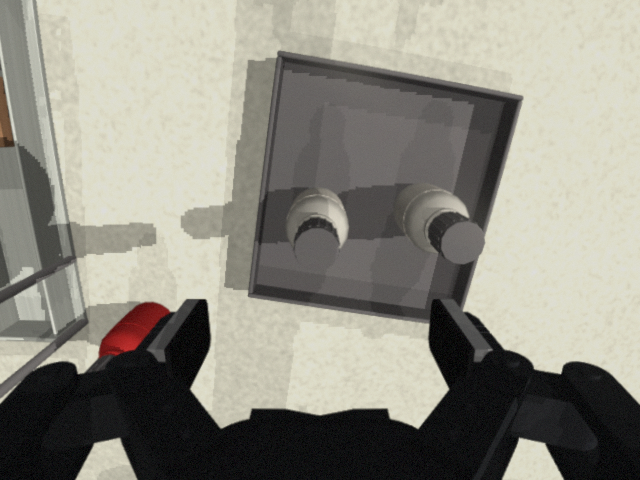

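Run:
```python
from h import *
M=np.load('M16.npy')
for u,z in [((316,243),.109),((461,242),.109),((140,330),.05),((90,360),.1)]:
  print(u,onz('wrist',u,z,M).round(4))
w=onz('wrist',(316,243),.109,M)
go(w[0],w[1],.249,98.27)
```

```text
(316, 243) [0.5693 0.1276 0.109 ]
(461, 242) [0.5555 0.215  0.109 ]
(140, 330) [ 0.6846 -0.0055  0.05  ]
(90, 360) [ 0.6826 -0.0192  0.1   ]
t 17.78 tool shift [ 0.1071 -0.0011 -0.0039] turn 0.18 tcp [0.5734 0.1295 0.3561] rack [0.0583 0.3255] phi 98.45 F [-0.2  0.6 -0.3] op 0.0855
```

Request:
servo_tool(series=[0, 0.035, -0.001, -0.003, 0, 0, 0.07, -0.001, -0.003, 0, 0, 0.098, -0.001, -0.003, 0, 0, 0.108, -0.001, -0.003, 0, 0, 0.109, -0.001, -0.003, 0, 0, 0.109, -0.001, -0.003, 0])

```text
t: 18.28
position: [0.5706, 0.1245, 0.2495]
orientation: [0.705, -0.051, 0.706, 0.05]
force: [0.5, 0.4, 0.6]
opening: 0.0855
```

Run:
```python
from h import *
M=campose('wrist');snap('wrist','w17.png'); np.save('M16.npy',M)
go(.571,.1278,.247,98.27)
```

```text
t 18.33 tool shift [0.0038 0.0029 0.0004] turn -0.05 tcp [0.571  0.1248 0.2508] rack [0.0552 0.3212] phi 98.22 F [ 0.5 -0.2 -0. ] op 0.0853
```

View pics/w17.png

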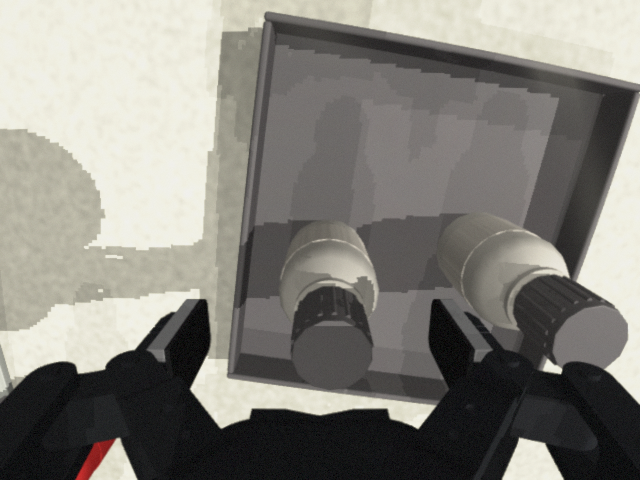

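Request:
servo_tool(series=[0, 0.002, 0.0035, 0.0015, 0, 0, 0.002, 0.0035, 0.0015, 0, 255, 0.002, 0.0035, 0.0015, 0, 255, 0.002, 0.0035, 0.0015, 0, 255, 0.002, 0.0035, 0.0015, 0, 255, 0.002, 0.0035, 0.0015, 0, 255, 0.002, 0.0035, 0.0015, 0, 255, 0.002, 0.0035, 0.0015, 0, 255, 0.002, 0.0035, 0.0015, 0], grip_force=30)

```text
t: 19.08
position: [0.5715, 0.1288, 0.248]
orientation: [0.705, -0.051, 0.705, 0.051]
force: [-0.4, 0.2, 1.7]
opening: 0.0271
```

Request:
servo_tool(series=[255, -0.01, 0, 0, 0, 255, -0.03, 0, 0, 0, 255, -0.055, 0, 0, 0, 255, -0.075, 0, 0, 0, 255, -0.08, 0, 0, 0])

```text
t: 19.5
position: [0.5721, 0.1289, 0.3318]
orientation: [0.708, -0.05, 0.703, 0.052]
force: [-0.0, 0.6, -0.2]
opening: 0.0275
```

Run:
```python
from h import *
snap('wrist','w18.png')
x,y=r2w(.004,0);go(x,y,.33,98.27)
```

```text
t 19.55 tool shift [ 1.000e-04 -3.251e-01 -5.240e-02] turn -0.04 tcp [0.5718 0.1288 0.3309] rack [0.0566 0.3251] phi 98.23 F [ 0.6  0.4 -1.2] op 0.0272
```

View pics/w18.png

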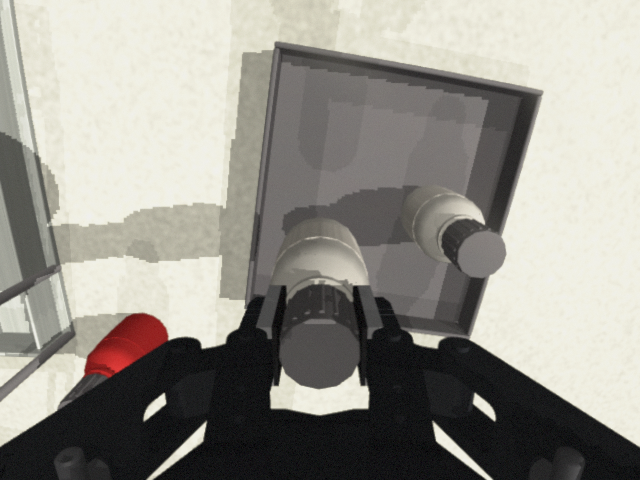

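Request:
servo_tool(series=[255, 0, -0.02, -0.003, 0, 255, 0, -0.055, -0.009, 0, 255, 0, -0.095, -0.015, 0, 255, 0, -0.135, -0.022, 0, 255, 0, -0.175, -0.028, 0, 255, 0, -0.215, -0.035, 0, 255, 0, -0.255, -0.041, 0, 255, 0, -0.295, -0.048, 0, 255, 0, -0.32, -0.0525, 0, 255, 0, -0.325, -0.0525, 0])

```text
t: 20.38
position: [0.5646, -0.2043, 0.3257]
orientation: [0.704, -0.049, 0.707, 0.049]
force: [0.9, 0.2, -1.0]
opening: 0.0275
```

Run:
```python
from h import *
snap('wrist','w19.png')
x,y=r2w(.004,0);go(x,y,.27,98.27)
```

```text
t 20.43 tool shift [0.0557 0.0026 0.002 ] turn -0.32 tcp [ 0.565  -0.2033  0.3257] rack [ 0.0021 -0.0026] phi 97.95 F [-0.1  0.2 -0.6] op 0.0274
```

View pics/w19.png

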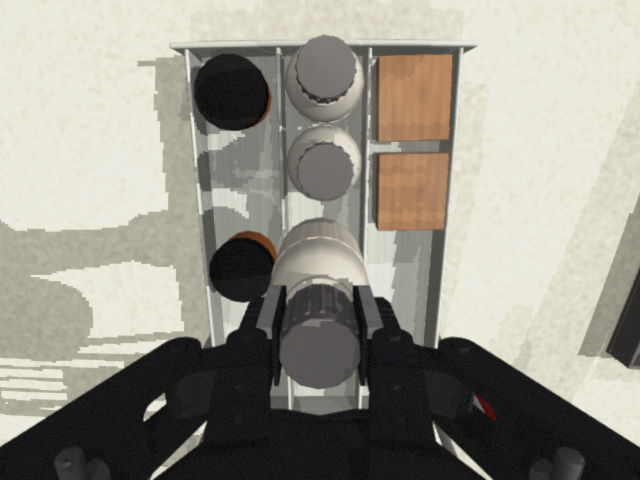

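Request:
servo_tool(series=[255, 0, 0.0027, 0.004, -0.3, 255, 0.02, 0.0027, 0.004, -0.3, 255, 0.045, 0.0027, 0.004, -0.3, 255, 0.06, 0.0027, 0.004, -0.3, 255, 0.068, 0.0027, 0.004, -0.3, 255, 0.073, 0.0027, 0.004, -0.3, 255, 0.073, 0.0027, 0.004, -0.3])

```text
t: 21.02
position: [0.5695, -0.196, 0.2537]
orientation: [0.704, -0.053, 0.706, 0.053]
force: [-0.3, -0.1, -0.9]
opening: 0.0271
```

Run:
```python
from h import *
M=campose('wrist');snap('wrist','w20.png')
x,y=r2w(.0,0);go(x,y,.25,98.27)
for u,z in [((320,350),.111)]: print(w2r(onz('wrist',u,z,M)))
```

```text
t 21.07 tool shift [ 0.0047 -0.0036 -0.0079] turn 0.32 tcp [ 0.5697 -0.1962  0.2547] rack [0.0078 0.0037] phi 98.59 F [ 0.5 -0.3 -1.1] op 0.0269
[0.00980474 0.00359729]
```

View pics/w20.png

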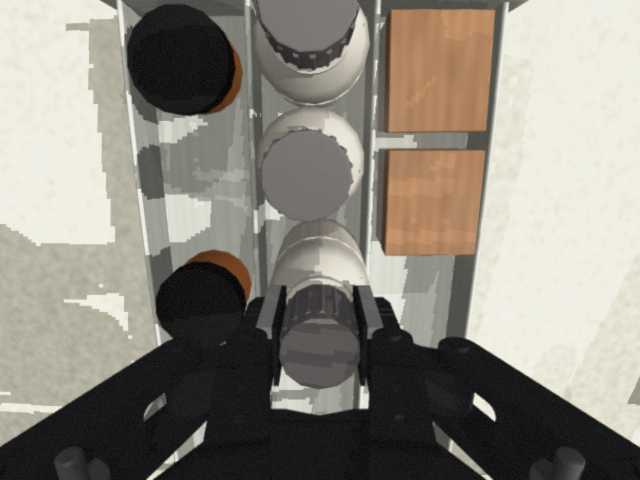

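Request:
servo_tool(series=[255, 0, -0.0036, -0.002, 0.3, 255, 0.002, -0.0036, -0.004, 0.3, 255, 0.004, -0.0036, -0.004, 0.3, 255, 0.004, -0.0036, -0.004, 0.3])

```text
t: 21.4
position: [0.5657, -0.2015, 0.2508]
orientation: [0.705, -0.05, 0.705, 0.051]
force: [0.3, -0.4, -1.8]
opening: 0.0272
```

Run:
```python
from h import *
M=campose('wrist');snap('wrist','w21.png')
x,y=r2w(.0,0);go(x,y,.25,98.27)
```

```text
t 21.45 tool shift [ 0.0009  0.001  -0.0032] turn -0.07 tcp [ 0.5658 -0.2015  0.2509] rack [ 0.0032 -0.001 ] phi 98.2 F [-0.2 -0.8 -2.4] op 0.0273
```

View pics/w21.png

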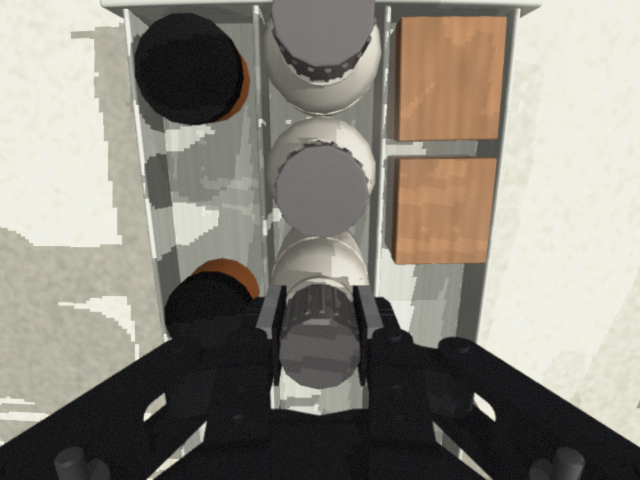

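Request:
servo_tool(series=[255, 0.0007, 0, -0.002, 0, 255, 0.0007, 0, -0.004, 0, 255, 0.0007, 0, -0.005, 0, 255, 0.0007, 0, -0.005, 0])

```text
t: 21.78
position: [0.5607, -0.2022, 0.25]
orientation: [0.705, -0.051, 0.705, 0.051]
force: [0.6, 0.6, -1.6]
opening: 0.027
```

Request:
servo_tool(series=[255, 0, 0, -0.001, 0, 255, 0, 0, -0.002, 0, 255, 0, 0, -0.002, 0])

```text
t: 22.03
position: [0.5589, -0.2024, 0.25]
orientation: [0.705, -0.051, 0.705, 0.051]
force: [-0.6, 0.2, -2.0]
opening: 0.0269
```

Request:
servo_tool(series=[255, 0, 0, -0.001, 0, 255, 0, 0, -0.002, 0, 255, 0, 0, -0.002, 0])

```text
t: 22.28
position: [0.557, -0.2027, 0.2501]
orientation: [0.705, -0.051, 0.705, 0.051]
force: [-0.0, -0.8, -1.6]
opening: 0.0273
```

Request:
servo_tool(series=[255, 0.0005, 0, -0.001, 0, 255, 0.001, 0, -0.0015, 0, 255, 0.001, 0, -0.0015, 0])

```text
t: 22.53
position: [0.5563, -0.2028, 0.25]
orientation: [0.706, -0.051, 0.704, 0.051]
force: [0.7, 0.9, 2.8]
opening: 0.0274
```

Request:
servo_tool(series=[255, 0.0005, 0, -0.001, 0, 255, 0.001, 0, -0.0015, 0, 255, 0.001, 0, -0.0015, 0])

```text
t: 22.78
position: [0.5555, -0.203, 0.25]
orientation: [0.707, -0.052, 0.703, 0.051]
force: [2.5, 1.7, 7.2]
opening: 0.0274
```

Run:
```python
from h import *
M=campose('wrist');snap('wrist','w22.png')
x,y=r2w(.0,0);go(x,y,.25,98.27)
```

```text
t 22.83 tool shift [0.0001 0.001  0.0072] turn 0.02 tcp [ 0.5556 -0.203   0.25  ] rack [-0.0072 -0.001 ] phi 98.29 F [2.3 1.8 6.7] op 0.0275
```

View pics/w22.png

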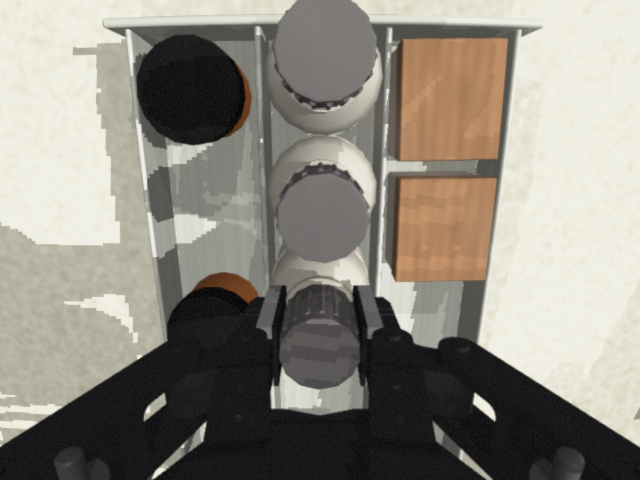

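Request:
servo_tool(series=[255, -0.001, 0, -0.0005, 0, 255, -0.0015, 0, -0.001, 0, 0, -0.0015, 0, -0.001, 0, 0, -0.0015, 0, -0.001, 0, 0, -0.0015, 0, -0.001, 0, 0, -0.0015, 0, -0.001, 0, 0, -0.0015, 0, -0.001, 0])

```text
t: 23.42
position: [0.5527, -0.2033, 0.249]
orientation: [0.705, -0.05, 0.706, 0.051]
force: [-0.3, -0.4, 0.6]
opening: 0.0847
```

Request:
servo_tool(series=[0, -0.03, 0, 0, 0, 0, -0.07, 0, 0, 0, 0, -0.11, 0, 0, 0, 0, -0.11, 0, 0, 0])

```text
t: 23.75
position: [0.5549, -0.2039, 0.3685]
orientation: [0.711, -0.053, 0.7, 0.049]
force: [1.1, -0.3, 1.3]
opening: 0.0853
```

Run:
```python
from h import *
M=campose('wrist');snap('wrist','w23.png');np.save('M23.npy',M)
go(.556,.2155,.36,98.27)
```

```text
t 23.8 tool shift [0.0038 0.4144 0.0621] turn -0.02 tcp [ 0.5539 -0.2035  0.3647] rack [-0.0088 -0.0013] phi 98.25 F [ 0.4  0.6 -0.6] op 0.0856
```

View pics/w23.png

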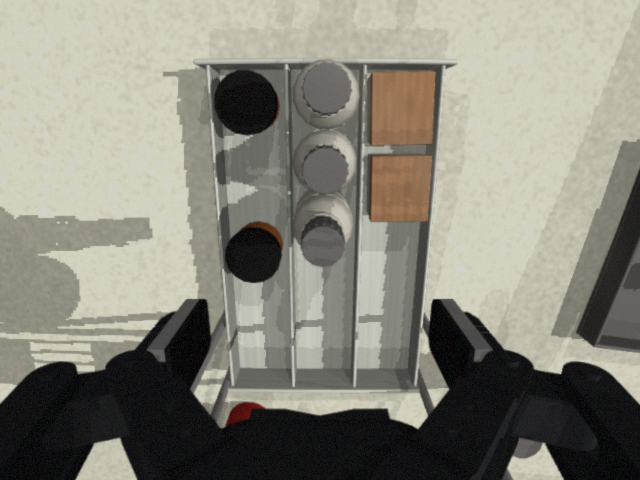

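Three bottles now stand in the row, with caps at about (327,88), (325,168) and (323,240). I'll fetch the fourth.

Run:
```python
from h import *
M=np.load('M23.npy')
for u in [(327,88),(325,168),(323,241)]: print(w2r(onz('wrist',u,.111,M)))
```

```text
[-9.75414026e-02  6.17278876e-06]
[-0.05235172 -0.00087663]
[-0.00649486 -0.00187215]
```

Request:
servo_tool(series=[0, 0, 0.036, 0.005, 0, 0, 0, 0.077, 0.011, 0, 0, 0, 0.118, 0.018, 0, 0, 0, 0.159, 0.024, 0, 0, 0, 0.2, 0.03, 0, 0, 0, 0.241, 0.036, 0, 0, 0, 0.282, 0.042, 0, 0, 0, 0.323, 0.048, 0, 0, 0, 0.364, 0.055, 0, 0, 0, 0.4, 0.06, 0])

```text
t: 24.63
position: [0.5547, 0.2036, 0.3584]
orientation: [0.705, -0.051, 0.706, 0.051]
force: [1.4, -0.1, 0.1]
opening: 0.0853
```

Request:
servo_tool(series=[0, 0, 0.012, 0.002, 0, 0, 0, 0.014, 0.002, 0, 0, 0, 0.014, 0.002, 0])

```text
t: 24.88
position: [0.5549, 0.2158, 0.3583]
orientation: [0.704, -0.052, 0.706, 0.051]
force: [-0.0, -0.1, 0.2]
opening: 0.0855
```

Run:
```python
from h import *
M=campose('wrist');snap('wrist','w24.png');np.save('M24.npy',M)
go(.556,.2155,.2485,98.27)
```

```text
t 24.93 tool shift [0.1101 0.0006 0.0013] turn -0.06 tcp [0.555  0.2148 0.3586] rack [0.0524 0.4126] phi 98.21 F [-0.  -0.6 -0.7] op 0.0854
```

View pics/w24.png

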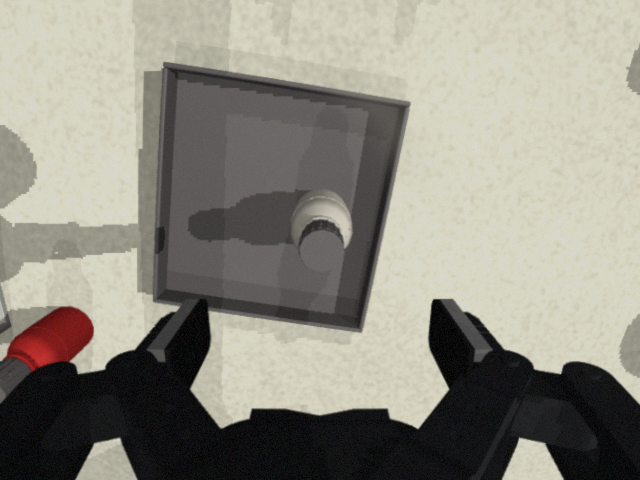

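Run:
```python
from h import *
M=np.load('M24.npy')
w=onz('wrist',(321,250),.109,M);print(w); go(w[0]+.001,w[1],.2485,98.27)
```

```text
[0.55524683 0.21596144 0.109     ]
t 24.93 tool shift [0.1101 0.001  0.0016] turn -0.06 tcp [0.555  0.2148 0.3586] rack [0.0524 0.4126] phi 98.21 F [-0.  -0.6 -0.7] op 0.0854
```

Request:
servo_tool(series=[0, 0.03, 0.0005, -0.001, 0, 0, 0.065, 0.0005, -0.001, 0, 0, 0.095, 0.0005, -0.001, 0, 0, 0.107, 0.0005, -0.001, 0, 0, 0.109, 0.0005, -0.001, 0, 0, 0.109, 0.0005, -0.001, 0])

```text
t: 25.43
position: [0.5544, 0.2142, 0.2499]
orientation: [0.705, -0.051, 0.706, 0.05]
force: [0.7, 0.3, 0.2]
opening: 0.0858
```

Run:
```python
from h import *
M=campose('wrist');snap('wrist','w25.png');np.save('M24.npy',M)
go(.556,.2155,.2485,98.27)
```

```text
t 25.48 tool shift [0.0027 0.0006 0.0013] turn -0.12 tcp [0.5548 0.2147 0.2512] rack [0.0521 0.4125] phi 98.15 F [-0.7  0.2  0.6] op 0.0854
```

View pics/w25.png

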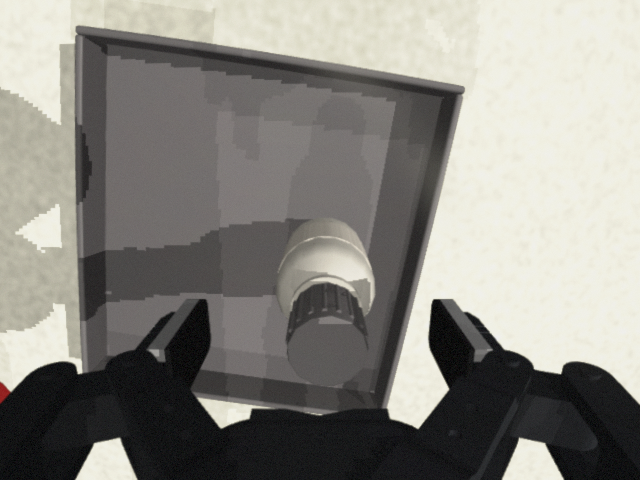

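Request:
servo_tool(series=[0, 0.002, 0.002, 0.001, 0, 0, 0.002, 0.002, 0.001, 0, 255, 0.002, 0.002, 0.001, 0, 255, 0.002, 0.002, 0.001, 0, 255, 0.002, 0.002, 0.001, 0, 255, 0.002, 0.002, 0.001, 0, 255, 0.002, 0.002, 0.001, 0, 255, 0.002, 0.002, 0.001, 0, 255, 0.002, 0.002, 0.001, 0], grip_force=30)

```text
t: 26.23
position: [0.555, 0.2179, 0.2487]
orientation: [0.705, -0.051, 0.705, 0.051]
force: [-0.8, -1.0, 1.6]
opening: 0.0274
```

Request:
servo_tool(series=[255, -0.01, 0, 0, 0, 255, -0.03, 0, 0, 0, 255, -0.055, 0, 0, 0, 255, -0.075, 0, 0, 0, 255, -0.08, 0, 0, 0, 255, -0.08, 0, 0, 0])

```text
t: 26.73
position: [0.5551, 0.218, 0.3304]
orientation: [0.706, -0.05, 0.704, 0.051]
force: [-0.4, -0.1, -1.6]
opening: 0.0272
```

Run:
```python
from h import *
x,y=r2w(.052,0);go(x,y,.33,98.27)
```

```text
t 26.73 tool shift [-4.000e-04 -4.157e-01 -5.000e-04] turn -0.05 tcp [0.5551 0.218  0.3304] rack [0.0529 0.4157] phi 98.22 F [-0.4 -0.1 -1.6] op 0.0272
```

Request:
servo_tool(series=[255, 0, -0.02, -0.008, 0, 255, 0, -0.055, -0.015, 0, 255, 0, -0.095, -0.018, 0, 255, 0, -0.135, -0.018, 0, 255, 0, -0.175, -0.018, 0, 255, 0, -0.215, -0.018, 0, 255, 0, -0.255, -0.018, 0, 255, 0, -0.295, -0.018, 0, 255, 0, -0.335, -0.018, 0, 255, 0, -0.37, -0.018, 0])

```text
t: 27.57
position: [0.5894, -0.1533, 0.3264]
orientation: [0.704, -0.05, 0.707, 0.051]
force: [0.3, 0.1, -1.7]
opening: 0.0273
```

Request:
servo_tool(series=[255, 0, -0.025, 0, 0, 255, 0, -0.04, 0, 0, 255, 0, -0.045, 0.004, 0, 255, 0, -0.0457, 0.01, 0, 255, 0, -0.0457, 0.014, 0, 255, 0, -0.0457, 0.014, 0])

```text
t: 28.07
position: [0.6114, -0.1926, 0.328]
orientation: [0.705, -0.051, 0.705, 0.051]
force: [1.0, 0.2, -0.9]
opening: 0.0274
```

Run:
```python
from h import *
M=campose('wrist');snap('wrist','w26.png')
x,y=r2w(.05,0);go(x,y,.255,98.27)
```

```text
t 28.12 tool shift [ 0.0732 -0.0014  0.0008] turn 0.07 tcp [ 0.611  -0.1925  0.3282] rack [0.0492 0.0014] phi 98.34 F [-0.4  0.3 -0.8] op 0.027
```

View pics/w26.png

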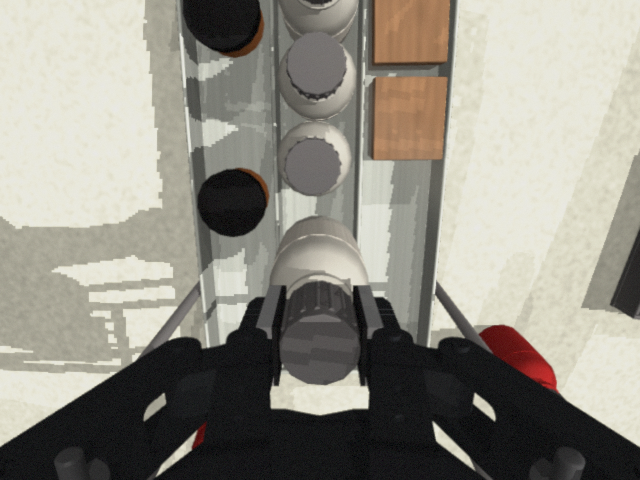

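Request:
servo_tool(series=[255, 0.01, -0.0014, 0.001, 0, 255, 0.03, -0.0014, 0.001, 0, 255, 0.05, -0.0014, 0.001, 0, 255, 0.065, -0.0014, 0.001, 0, 255, 0.072, -0.0014, 0.001, 0, 255, 0.0755, -0.0014, 0.001, 0, 255, 0.0755, -0.0014, 0.001, 0, 255, 0.0755, -0.0014, 0.001, 0])

```text
t: 28.78
position: [0.612, -0.1952, 0.2538]
orientation: [0.706, -0.051, 0.705, 0.051]
force: [0.1, -0.7, -1.2]
opening: 0.0271
```

Run:
```python
from h import *
M=campose('wrist');snap('wrist','w27.png')
x,y=r2w(.05,0);go(x,y,.2505,98.27)
```

```text
t 28.83 tool shift [0.0036 0.0015 0.0001] turn -0.02 tcp [ 0.6121 -0.1953  0.2541] rack [ 0.0499 -0.0015] phi 98.25 F [ 0.1 -0.9 -2.1] op 0.0269
```

View pics/w27.png

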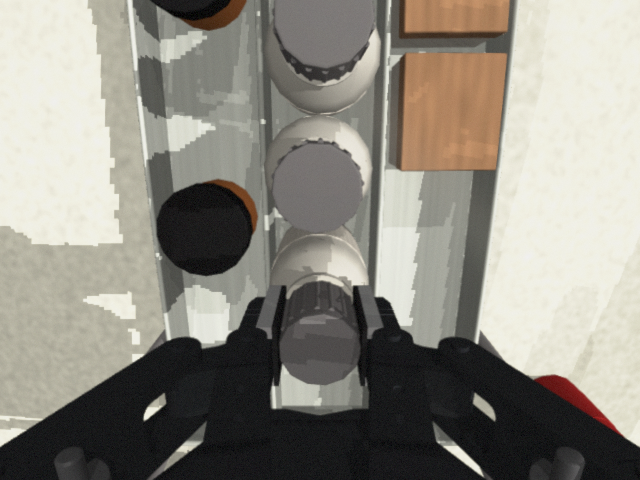

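Request:
servo_tool(series=[255, 0.0015, 0.001, 0, 0, 255, 0.003, 0.001, -0.002, 0, 255, 0.003, 0.001, -0.003, 0, 255, 0.003, 0.001, -0.003, 0])

```text
t: 29.17
position: [0.6085, -0.1949, 0.2508]
orientation: [0.706, -0.051, 0.705, 0.051]
force: [0.3, 0.9, 0.9]
opening: 0.0272
```

Request:
servo_tool(series=[255, 0.0005, 0, -0.001, 0, 255, 0.0005, 0, -0.002, 0, 255, 0.0005, 0, -0.002, 0])

```text
t: 29.42
position: [0.6071, -0.1952, 0.2507]
orientation: [0.706, -0.051, 0.704, 0.051]
force: [1.6, 0.4, 4.0]
opening: 0.0271
```

Request:
servo_tool(series=[255, 0, 0, -0.001, 0, 255, 0, 0, -0.002, 0, 255, 0, 0, -0.002, 0])

```text
t: 29.67
position: [0.6052, -0.1956, 0.2508]
orientation: [0.706, -0.051, 0.704, 0.05]
force: [1.2, -0.2, 5.7]
opening: 0.0275
```

Request:
servo_tool(series=[255, 0, 0, -0.001, 0, 255, 0, 0, -0.0015, 0, 255, 0, 0, -0.0015, 0])

```text
t: 29.92
position: [0.6038, -0.1958, 0.2508]
orientation: [0.707, -0.051, 0.704, 0.05]
force: [2.4, 0.7, 5.1]
opening: 0.0272
```

Request:
servo_tool(series=[255, -0.0005, 0, -0.001, 0, 255, -0.0005, 0, -0.0015, 0, 255, -0.0005, 0, -0.0015, 0])

```text
t: 30.17
position: [0.6025, -0.1958, 0.2508]
orientation: [0.707, -0.051, 0.704, 0.051]
force: [3.9, 0.1, 4.7]
opening: 0.0272
```

Request:
servo_tool(series=[255, 0, 0, -0.001, 0, 255, 0, 0, -0.0015, 0, 255, 0, 0, -0.0015, 0])

```text
t: 30.42
position: [0.6016, -0.1958, 0.2509]
orientation: [0.707, -0.051, 0.703, 0.051]
force: [6.1, 0.1, 3.0]
opening: 0.0271
```

Run:
```python
from h import *
M=campose('wrist');snap('wrist','w28.png')
x,y=r2w(.044,0);go(x,y,.2505,98.27)
```

```text
t 30.47 tool shift [0.0004 0.0005 0.0045] turn -0.0 tcp [ 0.6017 -0.1959  0.2509] rack [ 0.0395 -0.0005] phi 98.27 F [6.5 0.8 3.3] op 0.027
```

View pics/w28.png

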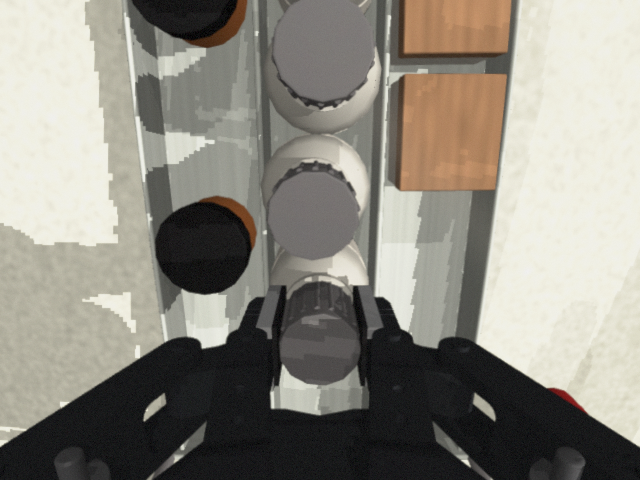

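Request:
servo_tool(series=[255, 0, 0, 0.001, 0, 255, -0.0005, 0, 0.0015, 0, 0, -0.0005, 0, 0.0015, 0, 0, -0.0005, 0, 0.0015, 0, 0, -0.0005, 0, 0.0015, 0, 0, -0.0005, 0, 0.0015, 0, 0, -0.0005, 0, 0.0015, 0, 0, -0.0005, 0, 0.0015, 0])

```text
t: 31.13
position: [0.6012, -0.1959, 0.2501]
orientation: [0.705, -0.051, 0.706, 0.051]
force: [0.7, -0.1, 0.3]
opening: 0.0852
```

Request:
servo_tool(series=[0, -0.02, 0, 0, 0, 0, -0.05, 0, 0, 0, 0, -0.085, 0, -0.01, 0, 0, -0.11, 0, -0.03, 0, 0, -0.11, 0, -0.04, 0, 0, -0.11, 0, -0.04, 0])

```text
t: 31.63
position: [0.5603, -0.2018, 0.3626]
orientation: [0.706, -0.05, 0.704, 0.05]
force: [0.2, 0.4, -1.7]
opening: 0.0856
```

Run:
```python
from h import *
M=campose('wrist');snap('wrist','w29.png');np.save('M29.npy',M)
x,y=r2w(.044,0);go(x,y,.2505,98.27)
```

```text
t 31.68 tool shift [0.1105 0.0004 0.0456] turn -0.09 tcp [ 0.5609 -0.2016  0.361 ] rack [-0.0016 -0.0004] phi 98.18 F [ 0.3  0.7 -0.3] op 0.0855
```

View pics/w29.png

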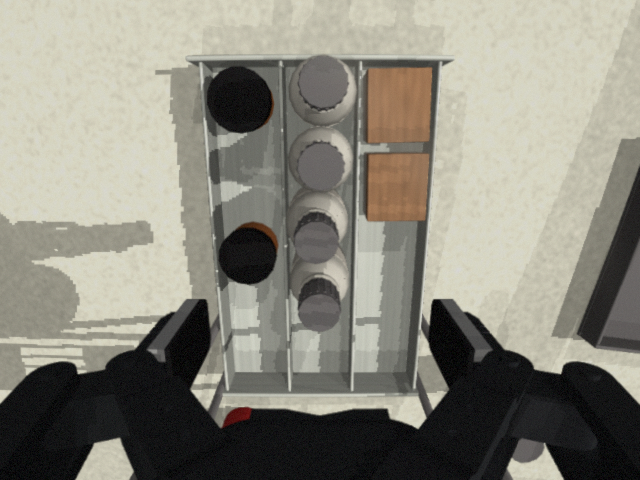

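Run:
```python
from h import *
M=np.load('M29.npy')
P=[w2r(onz('wrist',u,.111,M)) for u in [(324,81),(321,164),(317,239),(319,309)]]
for p in P: print(p.round(4))
print([round(float(np.linalg.norm(P[i+1]-P[i])),4) for i in range(3)])
im=cv2.imread('pics/w29.png'); cv2.imwrite('pics/c29.png',cv2.resize(im[40:340,240:400],None,fx=2,fy=2,interpolation=cv2.INTER_CUBIC))
```

```text
[-0.0982  0.0015]
[-0.0526 -0.0001]
[-0.007  -0.0026]
[ 0.0407 -0.0014]
[0.0456, 0.0457, 0.0477]
```

View pics/c29.png

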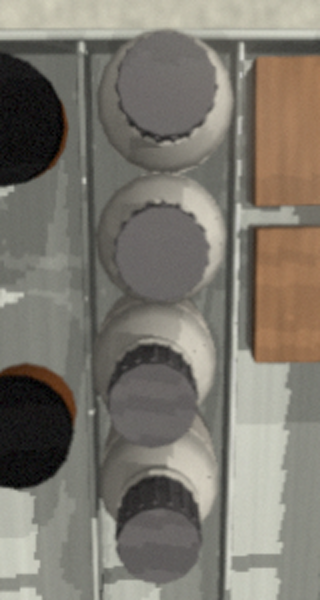

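Request:
servo_tool(series=[0, 0, 0, -0.03, 0, 0, 0, 0, -0.07, 0, 0, 0, 0, -0.11, 0, 0, 0, 0, -0.14, 0, 0, 0, 0, -0.14, 0, 0, 0, 0, -0.14, 0])

```text
t: 32.18
position: [0.4225, -0.2217, 0.3597]
orientation: [0.705, -0.05, 0.706, 0.051]
force: [1.4, 0.4, 0.1]
opening: 0.085
```

Run:
```python
from h import *
M=campose('wrist');a=snap('wrist','w30.png');s=snap('side','s30.png')
go(.45,-.2,.3)
cv2.imwrite('pics/c30.png',cv2.resize(s[300:480,250:450],None,fx=3.3,fy=3.3,interpolation=cv2.INTER_CUBIC)[...,::-1])
```

```text
t 32.28 tool shift [0.0599 0.0177 0.0285] turn 0 tcp [ 0.4244 -0.2216  0.3599] rack [-0.1396 -0.0005] phi 98.24 F [ 0.  -0.3 -0.1] op 0.0855
```

View pics/w30.png

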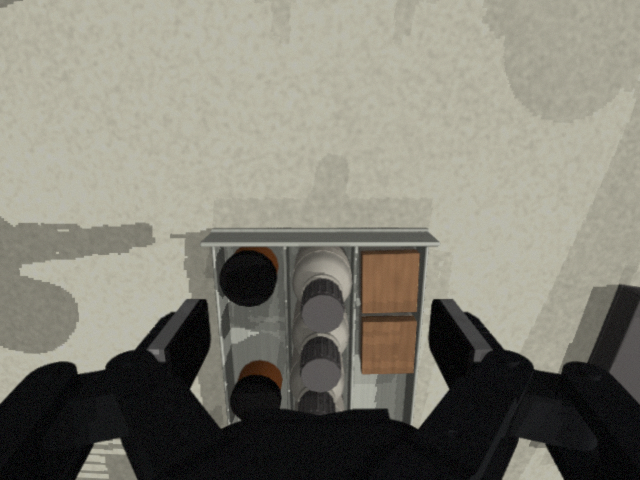

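View pics/c30.png

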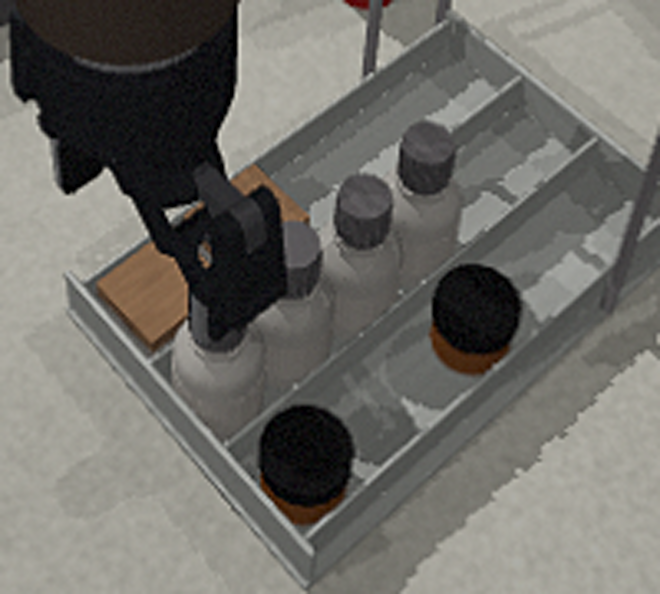

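Run:
```python
from h import *
print(env.finish_job(), env.sense()['t'])
```

```text
the job is handed in; nothing more can be done
the job is handed in; nothing more can be done
```

I handed the job in at about 32 s of the 67 s allowed. All four bottles stand upright in the middle lane, in one row from the front stop.

**What I did**
- **First old bottle:** I gripped it by the cap and drew it to the front stop.
- **Rear old bottle:** The gripper can only point straight down with this interface. I lowered it in front of the shelf, swung one open finger behind the cap and closed the fingers to draw the bottle out. I then carried it forward until it touched the first.
- **New bottles:** I lifted both from the tray, set them down behind the old ones and closed the row up gently.

**Last checks**
- **Positions:** The final wrist picture gives rack x of about -98, -53, -7 and +41 mm, with y within 3 mm of the lane centre. All four are inside the allowed ranges.
- **Spacing:** It measured 45.6, 45.7 and 47.7 mm. The first two are below the 47 mm bottle diameter, so they show a measuring error of 1 to 2 mm.
- **Forces:** The highest wrist reading between moves was about 7 N. It was about 6 N at the last press on the row.
- **Neighbours:** The boxes and jars look unmoved in the final pictures, though I did not measure them. I did not approach the red bottles.

**What disagreed or was not checked**
- **Rack position:** The camera and arm estimates differed by about 3 to 4 mm along x. I settled it by feeling for contact with the front stop.
- **Shelf:** During the swing behind the rear bottle there was a steady force of about 2 to 3 N, possibly a light touch on the shelf.
- **Last side view:** The arm partly hid the first bottle, so its contact with the stop rests on the wrist picture and the felt force.

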